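Unload the round ring from the clamshell fixture

ROBOT

A 6-joint arm with a two-finger parallel gripper is mounted at the origin on the work surface. World frame = base frame: x ahead of the robot, y to its left, z up, the work surface at z = 0. Lengths are in mm, angles in rad, forces in N, time in s.
With the tool pointing down it reaches from about 400 to 925 mm from the base axis. Payload 12.5 kg.
Tool frame: the origin (TCP) lies at the very end of the fingers, on their centre line; the grasp point (between the pads) lies 19 mm behind it (env.grip_point_offset is the distance from the TCP to the grasp point, in mm); z points along the fingers, y is the direction in which the jaws open and shut (so a half turn about z gives the same grasp; the last joint's range is limited). The gripper opens to 95 mm and grips with 3 to 60 N. Pads are 20 mm wide; open, the fingers measure 119 mm over their backs; the gripper's body (75 mm by 180 mm) begins 59 mm behind the grasp point.
Start: joints at [1.206, 0.491, 1.559, -0, 1.092, -0.106], TCP at [159.934, 604.212, 176.661] pointing down, gripper open.
Joint ranges: [-3.1, 3.1], [-0.84, 2.19], [0.05, 2.79], [-1.13, 4.28], [0.06, 2.93], [-2.69, 2.69]. Speed limits (rad/s): [2.22, 2.22, 2.79, 3.14, 3.14, 3.14].

INTERFACE

Orientations are given as [roll, pitch, yaw] about the fixed x, y, z axes, in that order (R = Rz(yaw) Ry(pitch) Rx(roll)).
In Python, from cell import env gives the robot as it stands.
- The arm moves only by the tool drive_tool, never from a script. Its argument "commands" is a list of rows, each an object of numbers: "dx", "dy", "dz": the shift along the world's x, y, z in mm; "yaw": the turn about the world's z in degrees. In form: [{"dx": .., "dy": .., "dz": .., "yaw": ..}, ...]. A call has 1 to 5 rows; each row shifts and turns the commanded pose from where the row before left it; what a row does not reach is not made up. A row lasts 1/12 s, in which the tool goes at most 41.7 mm and 7.16 degrees, less where a joint would pass 70% of its speed; a pose out of reach is approached as far as the arm can. A call with a gripper value outside its range is refused whole. "grip" is the opening, from 0 (shut) to 1 (fully open), set as the call begins (left out, the last holds). The fingers move at their own pace and stop on an object; the grip force is fixed at half the most. Time passes only in rows, so rows that do not move let the fingers close. It gives the time, the measured TCP pose, the force and the opening at its end, in the units of the state.
- env.state(): the state, without advancing time (a new reading comes with each control period).
- env.read_camera(name): name is "side" or "top"; returns the picture (400x640x3 uint8, red, green, blue); there is no depth.
- env.calibration(name): a dict with "intrinsics" (3x3 intrinsics, pixels), "dist_coeffs" ([k1, k2, p1, p2, k3] as OpenCV has them; the pictures are not rectified), "rvec" (rotation vector, rad) and "tvec" (3), from world to camera coordinates, as OpenCV has them. Camera axes: x right, y down, z forward; pixel columns grow to the right and rows downward; lengths in mm; the calibration is good to about 2 mm. A picture is of the moment at which its call begins. calibration takes no time and is no camera call.
- env.job_done(): hands the job in, once; it reports no verdict.
Trained networks look in the newest picture that a camera, given by its name, has taken for a name from the list of things; names that differ only in an ending like _2 or _b are one class to them, and where a whole thing is asked for, a point or a joint stands for the part that bears it (a point fixed in the world has none). Each returns a list of dicts, best first, with "conf" (0 to 1); they miss things now and then, are a little off and sometimes report something else, mostly with a low value. They report only what shows in the picture. A call takes as long as a camera call. They do not tell look-alikes from the thing itself.
- env.trace(query, camera): "pixels" (400x640 bool, what is visible of it) and "pixel" ([column, row] in pixels, amid what is visible of it).
- env.place_of(query, camera): "pixel" ([column, row] in pixels: a listed point, or the origin of a listed thing).
The state is a dict: "t": time; "joints": joint angles; "qvel": joint speeds; "tau": joint torques, N m; "eef_pos": TCP position; "tcp_rot": TCP orientation; "ft_force": force on the tool from outside, world axes, zero at the start; "moment": the same for the moment, N m; "opening": opening from 0.0 (shut) to 1.0 (fully open).
Only numpy, scipy, OpenCV 4.12 (cv2) and the standard library are available. Lean on these libraries where they do the work, as an engineer would, in place of code of your own. Each camera call takes 0.05 s, during which the arm holds its last target.

TASK

Two moulded trim pieces have set in the clamshell fixture on the cutting table. Swing its lid up and over, past vertical, until it stays open by itself; then lift out the round ring and set it down flat in the shallow wooden tray without dropping it. Leave the square piece on its seat.

Things in the scene. Friction and masses are not known exactly. Their poses are not given: they have to be found in the camera images.
- fixture: Clamshell fixture, fixed to the table: aluminium base 140 (x) x 220 (y) x 20 mm, hinge on its +x side, away from the robot. Origin: centre of the underside, z up. Two seats at x 0, y -50 and +50 mm: a steel step 44 mm wide, its top 30 mm above the table, with a 31 mm plug 7 mm higher. Rests and hinge ears at the corners, up to 64 mm high. Hinge axis along y at x 60, z 53 mm.
- lid_bar (a point): Middle of the lid's round black pull bar: 12 mm thick, 90 mm free along y between its arms, 170 mm from the hinge, 50 mm ahead of the lid's frame (flat, 210 mm wide, 10 mm thick, 0.35 kg). Turns with the lid: x towards the hinge, z the lid's normal, so the tilt of z is the opening angle, 0 shut. Swings freely: falls shut if let go before vertical; past it, falls on to a stop at 1.95 rad.
- ring: Round black moulded ring, 52 mm outside and 36 mm inside diameter, 16 mm high, about 25 g. Origin at the centre of its underside, z up. It lies loosely around the plug of one of the two seats (either one), its underside 30 mm above the table and 10 mm above the base, under the lid's clamp bar while shut. Its outside is free all round.
- square: Square black moulded frame, 52 x 52 mm outside, 36 x 36 mm inside, 16 mm high, 30 g, on the other seat, 100 mm from the ring along the fixture's y. Origin at the centre of its underside. It stays there.
- tray: Shallow open plywood tray, 150 x 150 mm, 22 mm high, walls and floor 5 mm thick, fixed to the table to the robot's right. Origin at the centre of its underside, z up, sides along x and y.
Not all that is in view belongs to the job. Several things look just like the tray: the one meant starts farthest to the robot's left.

How it is judged:
By the outcome, as a careful person would: the job done as asked, in the order asked, and still so for the second after the job is handed in, with the robot touching nothing.
It also fails if it takes over 64 s, if anything falls off the work surface, if the arm or the gripper's body presses on something with over 40 N, if the wrist force passes 120 N, or if a joint passes its speed limit or range.

## Working session

There is one attempt and no reset: what is moved stays moved. The work goes in short steps, Python scripts to look and compute and a tool call to move; the robot and the scene stay as the last step left them, time stands still between calls to the robot, and variables do not carry over. Pictures are saved under pics/ and viewed, and the job is handed in when it is done.

Besides the shell and the picture viewer there is one more tool, called after ">>>" by a JSON object that holds its "op" and its "data". drive_tool: Moves the arm, as the interface text tells. Its arguments: {"type":"object","properties":{"commands":{"type":"array"},"grip":{"type":"number"}},"required":["commands"]}

```bash
ls; mkdir -p pics; cat > h.py <<'E'
import numpy as np, cv2
from cell import env
def P(name):
    c=env.calibration(name); return [np.array(c[k],float) for k in("intrinsics","dist_coeffs","rvec","tvec")]
def proj(name,pts):
    K,d,r,t=P(name); return cv2.projectPoints(np.array(pts,float).reshape(-1,1,3),r,t,K,d)[0].reshape(-1,2)
def ray(name,px):
    K,d,r,t=P(name); u=cv2.undistortPoints(np.array(px,float).reshape(-1,1,2),K,d).reshape(2)
    R=cv2.Rodrigues(r)[0]; return -R.T@t.reshape(3), R.T@np.array([u[0],u[1],1.])
def onz(name,px,z):
    o,v=ray(name,px); return o+v*(z-o[2])/v[2]
def tri(pa,pb):
    o1,v1=ray("top",pa);o2,v2=ray("side",pb)
    A=np.stack([v1,-v2],1); s=np.linalg.lstsq(A,o2-o1,rcond=None)[0]
    a=o1+v1*s[0];b=o2+v2*s[1]; return (a+b)/2,np.linalg.norm(a-b)
def save(name,f):
    im=env.read_camera(name); cv2.imwrite(f,im[:,:,::-1]); return im
E
python3 - <<'E'
from h import *
for n in("top","side"):
    save(n,f"pics/{n}0.png")
    print(n,ray(n,[320,200]))
    for q in("fixture","lid_bar","ring","square","tray"):
        print(q,[(round(r["conf"],2),np.round(r["pixel"],1).tolist()) for r in env.place_of(q,n)])
print(env.state())
E
```

```text
pics
top (array([ 283.49709289, -103.45077582, 1124.45036242]), array([ 1.94554536e-01, -6.36672372e-04, -9.81023665e-01]))
fixture [(0.72, [257.1, 183.4])]
lid_bar [(0.74, [260.2, 218.6])]
ring [(0.46, [276.6, 178.2])]
square [(0.54, [239.4, 179.9])]
tray [(0.77, [430.7, 314.4]), (0.65, [435.2, 129.2]), (0.62, [400.3, 220.6])]
side (array([  82.07849368, -575.8764695 ,  782.97084037]), array([ 0.42253592,  0.50874922, -0.75017348]))
fixture [(0.73, [305.3, 167.4])]
lid_bar [(0.9, [273.2, 177.5])]
ring [(0.62, [318.1, 167.2])]
square [(0.63, [288.6, 152.5])]
tray [(0.97, [382.8, 295.1]), (0.67, [310.9, 395.9]), (0.56, [494.2, 258.5])]
{'t': 0.6, 'joints': array([ 1.20639563e+00,  4.90931914e-01,  1.55892102e+00,  5.92328886e-06,
        1.09168578e+00, -1.05606930e-01]), 'qvel': array([-0.00093924,  0.00031163, -0.00086613,  0.00118153,  0.00054838,
        0.00052272]), 'tau': array([-5.71136934e-04, -6.12203550e+01, -2.58363140e+01,  6.93149236e-02,
        4.44814085e-02, -3.64744847e-05]), 'eef_pos': array([159.93218818, 604.20502651, 176.63386   ]), 'tcp_rot': array([3.14153845e+00, 4.59367498e-07, 2.88279616e+00]), 'ft_force': array([ 0.10732766,  0.3972048 , -0.02704486]), 'moment': array([ 0.00342978, -0.00185366, -0.00739955]), 'opening': 1.002905146907436}
```

View pics/top0.png

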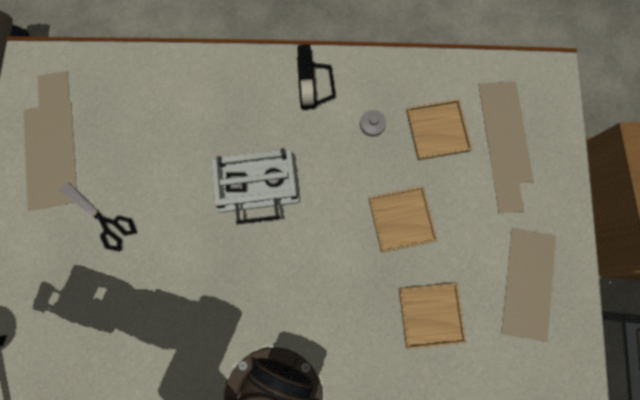

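View pics/side0.png

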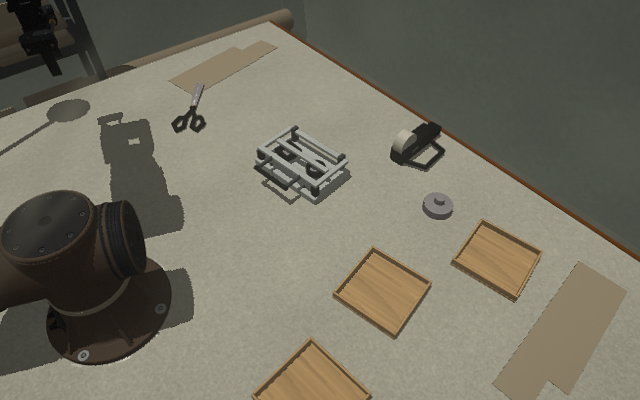

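```bash
python3 - <<'E'
from h import *
a=cv2.imread("pics/top0.png")[130:260,180:340]; cv2.imwrite("pics/ct.png",cv2.resize(a,None,fx=4.5,fy=4.5,interpolation=2))
a=cv2.imread("pics/side0.png")[90:260,210:390]; cv2.imwrite("pics/cs.png",cv2.resize(a,None,fx=3.5,fy=3.5,interpolation=2))
print("fix",tri([257.1,183.4],[305.3,167.4]),"bar",tri([260.2,218.6],[273.2,177.5]))
print("ring",tri([276.6,178.2],[318.1,167.2]),"sq",tri([239.4,179.9],[288.6,152.5]))
for p in [[430.7, 314.4],[435.2, 129.2],[400.3, 220.6]]: print("tray t",onz("top",p,0))
for p in [[382.8, 295.1],[310.9, 395.9],[494.2, 258.5]]: print("tray s",onz("side",p,0))
E
```

```text
fix (array([551.82788244,  63.7220647 ,  12.02972188]), np.float64(14.342360499647707)) bar (array([445.34619351,  46.25438748,  56.59377225]), np.float64(5.620200924637334))
ring (array([554.49603696,   8.534806  ,  53.71605081]), np.float64(8.18783317613728)) sq (array([545.43528227, 111.81798532,  37.34546554]), np.float64(5.157058799038333))
tray t [ 212.28047163 -398.29786693    0.        ]
tray t [ 717.36075622 -422.07532528    0.        ]
tray t [ 455.7503851  -321.35105832    0.        ]
tray s [ 458.44227641 -333.54142324    0.        ]
tray s [ 216.11267531 -397.20471198    0.        ]
tray s [ 719.3193307  -426.34281139    0.        ]
```

View crops.

View pics/ct.png

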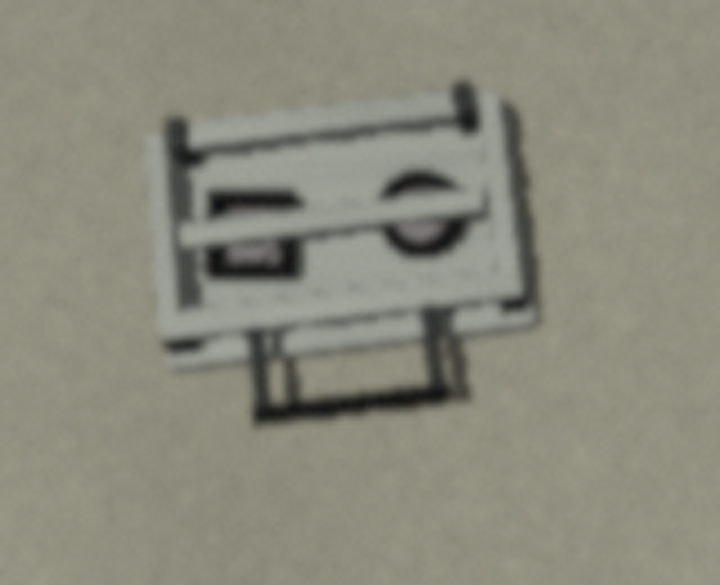

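View pics/cs.png

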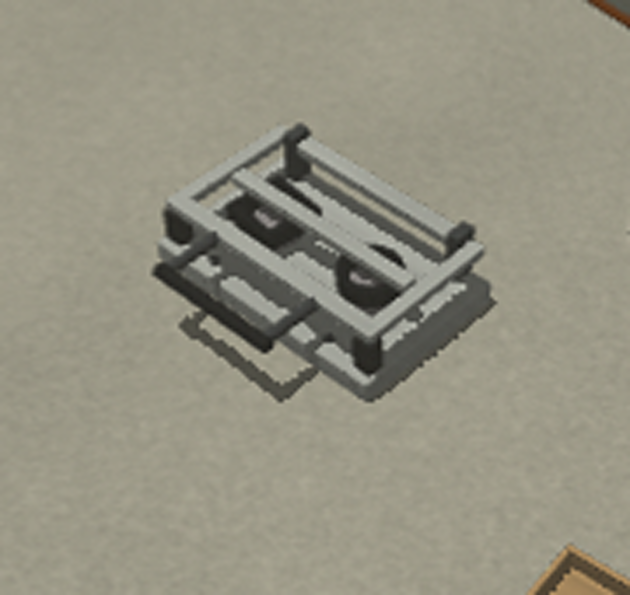

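```bash
python3 - <<'E'
from h import *
from scipy.optimize import least_squares
obs=[("top",(-110,0,55),(258.5,219.2)),("side",(-110,0,55),(270.4,177.6)),("top",(-110,0,55),(260.2,218.6)),("side",(-110,0,55),(273.2,177.5)),
("top",(0,-50,40),(274.4,177.3)),("side",(0,-50,40),(316.6,167.1)),("top",(0,50,40),(236.4,182)),("side",(0,50,40),(288.6,152.9)),
("top",(0,-50,30),(276.6,178.2)),("side",(0,-50,30),(318.1,167.2)),("top",(0,50,30),(239.4,179.9)),("side",(0,50,30),(288.6,152.5)),
("top",(-110,50,53),(237.8,221.6)),("top",(-110,-50,53),(279.3,217.1)),("side",(-110,50,53),(254.3,166.6)),("side",(-110,-50,53),(286.6,188.6)),
("top",(0,0,0),(257.1,183.4)),("side",(0,0,0),(305.3,167.4))]
def W(p,q):
    c,s=np.cos(p[2]),np.sin(p[2]); return [p[0]+c*q[0]-s*q[1],p[1]+s*q[0]+c*q[1],q[2]]
def f(p): return np.concatenate([proj(n,W(p,q))[0]-o for n,q,o in obs])
r=least_squares(f,[550,60,0.0],loss="soft_l1",x_scale=[10,10,.1]); p=r.x
print(p,np.round(r.fun.reshape(-1,2),1).tolist())
L=[[(-70,-110,20),(70,-110,20),(70,110,20),(-70,110,20),(-70,-110,20)],[(-110,-45,53),(-110,45,53)],[(60,-110,53),(60,110,53)]]
for y in(-50,50): 
    for z,rr in((46,26),(46,18)): L.append([(rr*np.cos(a),y+rr*np.sin(a),z) for a in np.linspace(0,6.3,30)])
for n,o,s,e in(("top",(180,130),4.5,(340,260)),("side",(210,90),3.5,(390,260))):
    im=cv2.imread(f"pics/{n}0.png")[o[1]:e[1],o[0]:e[0]]; im=cv2.resize(im,None,fx=s,fy=s,interpolation=2)
    for l in L:
        u=(proj(n,[W(p,q) for q in l])+.5-np.array(o))*s
        cv2.polylines(im,[u.astype(int)],False,(0,0,255),1)
    cv2.imwrite(f"pics/fit_{n}.png",im)
for q in((-110,0,53),(0,-50,30),(0,50,30)): print(W(p,q))
E
```

```text
[5.52229986e+02 6.65080618e+01 1.49152620e-01] [[0.7, -0.8], [0.2, 0.0], [-1.0, -0.2], [-2.6, 0.1], [0.4, -1.1], [-0.6, 1.6], [0.8, -1.3], [-0.2, -2.1], [-1.5, -1.1], [-2.1, 4.3], [-1.5, 1.7], [-0.0, 1.1], [2.2, -0.7], [-0.6, -0.9], [2.7, 1.9], [-1.7, -0.3], [1.0, -1.4], [-3.1, 3.1]]
[np.float64(443.45127739001225), np.float64(50.16203826387604), 53]
[np.float64(559.6599970133808), np.float64(17.06319412246645), 30]
[np.float64(544.79997560507), np.float64(115.9529295035693), 30]
```

View pics/fit_top.png

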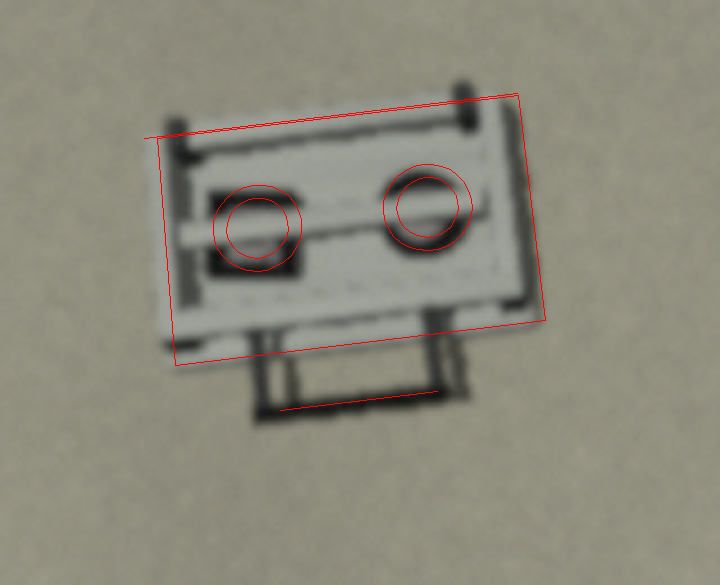

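View pics/fit_side.png

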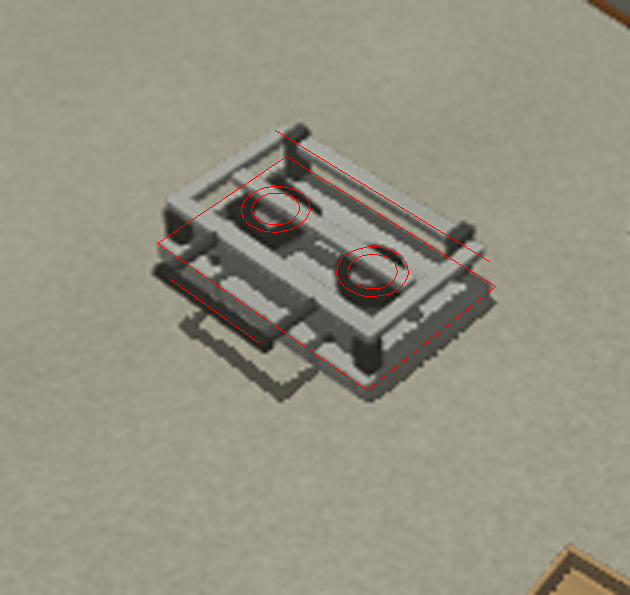

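```bash
python3 - <<'E'
from h import *
from scipy.optimize import least_squares
T=lambda x,y:(180+x/4.5-.4,130+y/4.5-.4)
S=lambda x,y:(210+x/3.5-.4,90+y/3.5-.4)
a,b=T(353,402),S(212,306)
print("bar",tri(a,b), onz("top",a,53),onz("side",b,53))
print("barends",onz("top",T(262,412),53),onz("top",T(447,393),53),onz("side",S(157,268),53),onz("side",S(268,345),53))
obs=[("top",(-70,-110,20),T(540,322)),("top",(-70,110,20),T(172,365)),
("side",(-70,-110,20),S(368,391)),("side",(-70,110,20),S(160,246)),("side",(70,-110,20),S(494,288)),
("top",(0,-50,46),T(425,213)),("top",(0,50,46),T(254,233))]
def W(p,q):
    c,s=np.cos(p[2]),np.sin(p[2]); return [p[0]+c*q[0]-s*q[1],p[1]+s*q[0]+c*q[1],q[2]]
def f(p): return np.concatenate([proj(n,W(p,q))[0]-o for n,q,o in obs])
r=least_squares(f,[550,60,0.0],x_scale=[10,10,.1]); p=r.x
print(p,np.round(r.fun.reshape(-1,2),1).tolist())
for q in((-110,0,53),(0,-50,30),(0,50,30),(60,0,53)): print(np.round(W(p,q),1))
# tray corners
for n in("top","side"):
    for m in env.trace("tray",n):
        c=np.array(m["pixel"]); 
        if (n=="top" and abs(c-[400,220]).sum()<30) or (n=="side" and abs(c-[383,292]).sum()<30):
            bx=cv2.boxPoints(cv2.minAreaRect(np.argwhere(m["pixels"])[:,::-1].astype(np.float32)))
            ys,xs=np.nonzero(m["pixels"])
            print(n,[np.round(onz(n,v,22),0).tolist() for v in bx] if n=="top" else [np.round(onz(n,(xs[i],ys[i]),22)).tolist() for i in (xs.argmin(),ys.argmin(),xs.argmax(),ys.argmax())])
E
```

```text
bar (array([442.88983318,  52.74525225,  55.15959434]), np.float64(1.9383923278469484)) [442.33062583  53.47477968  53.        ] [444.86581723  54.24418222  53.        ]
barends [435.18330122 105.12724001  53.        ] [4.48945696e+02 7.33374792e-02 5.30000000e+01] [435.67717947 110.75395798  53.        ] [453.59318474  -0.73077185  53.        ]
[5.50991822e+02 6.69176520e+01 1.47097888e-01] [[0.8, 0.1], [0.4, 0.3], [-0.8, -0.2], [-1.3, -0.8], [-0.1, -0.3], [0.3, -0.8], [0.5, -0.8]]
[442.2  50.8  53. ]
[558.3  17.5  30. ]
[543.7 116.4  30. ]
[610.3  75.7  53. ]
top [[512.0, -229.0, 22.0], [553.0, -380.0, 22.0], [405.0, -413.0, 22.0], [365.0, -265.0, 22.0]]
side [[369.0, -277.0, 22.0], [512.0, -239.0, 22.0], [548.0, -382.0, 22.0], [399.0, -415.0, 22.0]]
```

>>> {"op": "drive_tool", "data": {"commands": [{"dx": 25,"dy": -33,"dz": 0,"yaw": -4.4},{"dx": 25,"dy": -33,"dz": 0,"yaw": -4.4},{"dx": 25,"dy": -33,"dz": 0,"yaw": -4.4},{"dx": 25,"dy": -33,"dz": 0,"yaw": -4.4},{"dx": 25,"dy": -33,"dz": 0,"yaw": -4.4}], "grip": 0.42}}

```text
t: 1.12
eef_pos: [285.6, 437.6, 176.8]
tcp_rot: [3.141, 0.0, 2.496]
ft_force: [0.6, 0.3, 0.8]
opening: 0.71
```

>>> {"op": "drive_tool", "data": {"commands": [{"dx": 19,"dy": -36,"dz": 0,"yaw": -4.5},{"dx": 19,"dy": -36,"dz": 0,"yaw": -4.5},{"dx": 19,"dy": -36,"dz": 0,"yaw": -4.5},{"dx": 19,"dy": -36,"dz": 0,"yaw": -4.5},{"dx": 19,"dy": -36,"dz": 0,"yaw": -4.5}]}}

```text
t: 1.53
eef_pos: [380.5, 257.5, 176.9]
tcp_rot: [3.141, 0.0, 2.102]
ft_force: [1.2, 0.3, 0.1]
opening: 0.428
```

>>> {"op": "drive_tool", "data": {"commands": [{"dx": 12,"dy": -38,"dz": 0,"yaw": -4.5},{"dx": 12,"dy": -38,"dz": 0,"yaw": -4.5},{"dx": 12,"dy": -38,"dz": 0,"yaw": -4.5},{"dx": 12,"dy": -38,"dz": 0,"yaw": -4.5},{"dx": 0,"dy": 0,"dz": 0,"yaw": 0}]}}

```text
t: 1.95
eef_pos: [429.8, 102.1, 176.9]
tcp_rot: [3.141, 0.001, 1.782]
ft_force: [0.6, 0.4, 0.7]
opening: 0.418
```

>>> {"op": "drive_tool", "data": {"commands": [{"dx": 6.5,"dy": -25,"dz": 0,"yaw": -2.2},{"dx": 6.5,"dy": -25,"dz": 0,"yaw": -1.9},{"dx": 0,"dy": 0,"dz": -35,"yaw": 0},{"dx": 0,"dy": 0,"dz": -35,"yaw": 0},{"dx": 0,"dy": 0,"dz": -22,"yaw": 0}]}}

```text
t: 2.37
eef_pos: [440.2, 56.9, 82.7]
tcp_rot: [-3.141, -0.0, 1.72]
ft_force: [-0.6, 0.4, 0.2]
opening: 0.419
```

```bash
python3 - <<'E'
from h import *
s=env.state();print(s["t"],s["eef_pos"],s["tcp_rot"])
for n,(x,y,X,Y),k in(("top",(180,130,340,260),4),("side",(200,80,400,260),3.5)):
    im=save(n,f"pics/{n}1.png")[:,:,::-1]
    u=proj(n,s["eef_pos"])[0]; print(n,u)
    im=cv2.resize(im[y:Y,x:X],None,fx=k,fy=k,interpolation=2)
    cv2.circle(im,tuple(int(v) for v in (u+.5-[x,y])*k),3,(0,0,255),-1)
    cv2.imwrite(f"pics/c_{n}1.png",im)
E
```

```text
2.3667 [440.24934724  56.90230029  82.72186853] [-3.14088203e+00 -1.61473499e-04  1.71959458e+00]
top [254.98369817 217.92983892]
side [266.97331532 168.59389736]
```

View pics/c_side1.png

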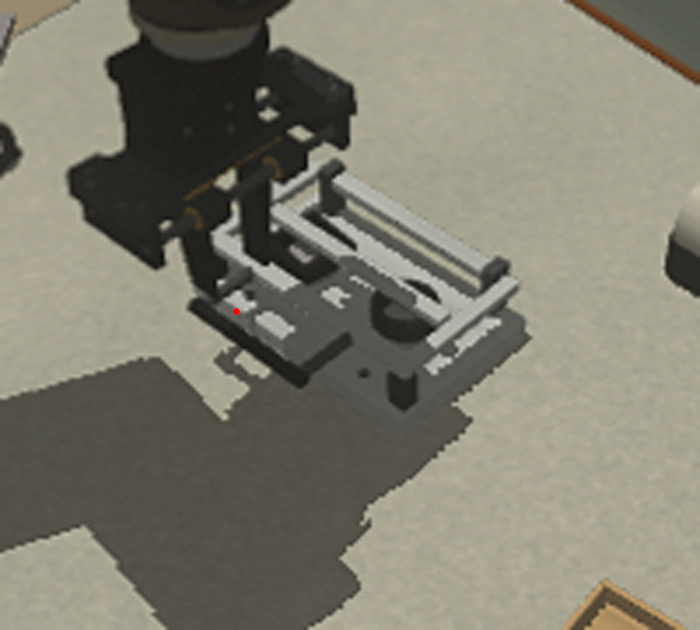

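View pics/c_top1.png

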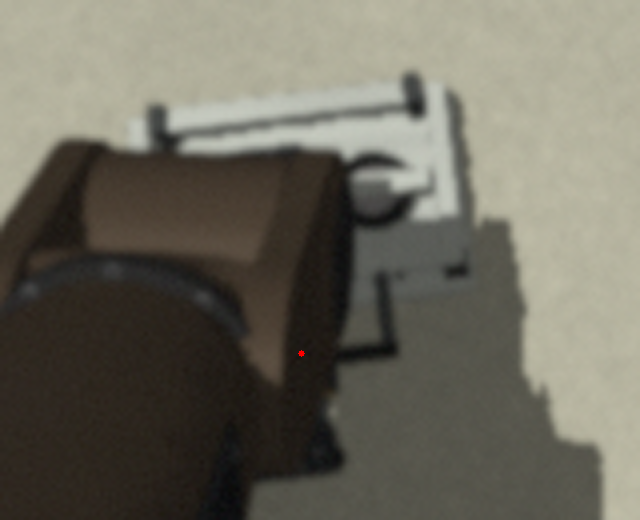

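```bash
python3 - <<'E'
from h import *
s=env.state();print(s["t"],s["eef_pos"],s["tcp_rot"])
n="side"
im=save(n,"pics/side2.png")[:,:,::-1]
p=s["eef_pos"]; y=s["tcp_rot"][2]; j=np.array([np.sin(y),-np.cos(y),0]); 
pts=[p+j*h*sg+[0,0,z] for sg in(-1,1) for h in(20,) for z in(0,59)]
u=proj(n,[p]+pts)
x,yy,k=235,110,8
im=cv2.resize(np.clip(im[yy:yy+75,x:x+90].astype(float)*1.8,0,255).astype(np.uint8),None,fx=k,fy=k,interpolation=2)
for q in u: cv2.circle(im,tuple(int(v) for v in (q+.5-[x,yy])*k),3,(0,0,255),-1)
cv2.imwrite("pics/c2.png",im)
E
```

```text
2.4667 [439.32126077  57.25889737  82.33788435] [-3.13639524e+00 -9.26349430e-04  1.72033138e+00]
```

View pics/c2.png

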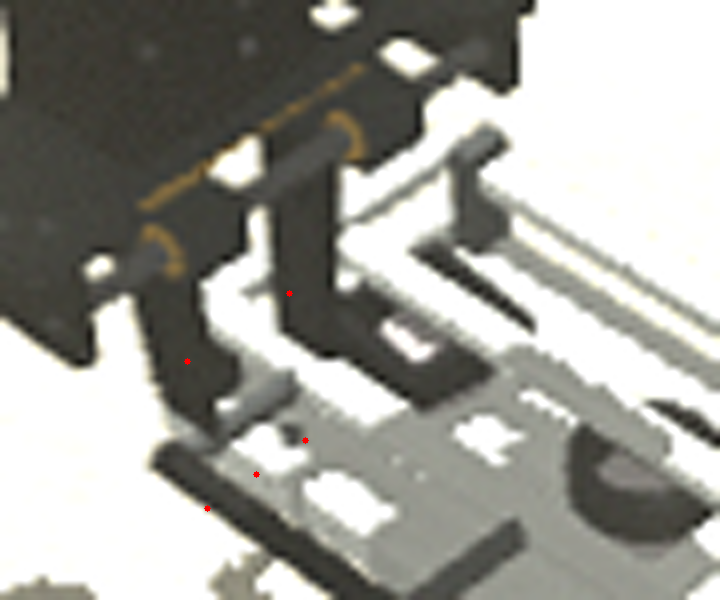

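```bash
python3 - <<'E'
from h import *
s=env.state()
out=[]
for n in("top","side"):
    im=cv2.imread(f"pics/{n}{1 if n=='top' else 2}.png"); im=cv2.resize(im,(640,400))
    p=s["eef_pos"]
    for q,c in (((0,0,0),(0,255,0)),(p,(0,0,255)),(p+[0,0,78],(255,0,0)),(p+[0,0,230],(255,255,0)),((p[0],p[1],0),(255,0,255))):
        u=proj(n,q)[0]; print(n,u); 
        if abs(u).max()<2000: cv2.circle(im,tuple(int(v) for v in u),3,c,-1)
    cv2.imwrite(f"pics/chk_{n}.png",im)
print(s["ft_force"],s["joints"])
for n in("top","side"): print(env.calibration(n))
E
```

```text
top [273.41809801 396.7113039 ]
top [254.7243762  217.78278172]
top [249.79416981 212.61471733]
top [237.56902711 199.7939372 ]
top [259.29679053 222.57458631]
side [110.48235428 305.36308258]
side [266.86678867 168.0486383 ]
side [263.913979   143.31141846]
side [257.03287565  85.24266522]
side [269.70071309 191.69062599]
[0.84483026 0.29201875 0.2950967 ] [-1.94539276e-02  3.78831760e-01  2.08824397e+00  5.35918058e-05
  6.77235482e-01 -1.69312560e-01]
{'intrinsics': array([[422.78232496,   0.        , 315.45037856],
       [  0.        , 422.78232496, 205.06454138],
       [  0.        ,   0.        ,   1.        ]]), 'dist_coeffs': array([-0.03085077,  0.        ,  0.        ,  0.        ,  0.        ]), 'rvec': array([ 2.15001793, -2.0932869 ,  0.1874868 ]), 'tvec': array([-105.5767452 ,  481.37862499, 1054.7935592 ])}
{'intrinsics': array([[415.44067884,   0.        , 315.68115466],
       [  0.        , 415.44067884, 201.58423325],
       [  0.        ,   0.        ,   1.        ]]), 'dist_coeffs': array([-0.039129,  0.      ,  0.      ,  0.      ,  0.      ]), 'rvec': array([ 2.30886932, -0.80957827,  0.30660844]), 'tvec': array([-425.51607386,  215.20383371,  850.90381652])}
```

View pics/chk_top.png

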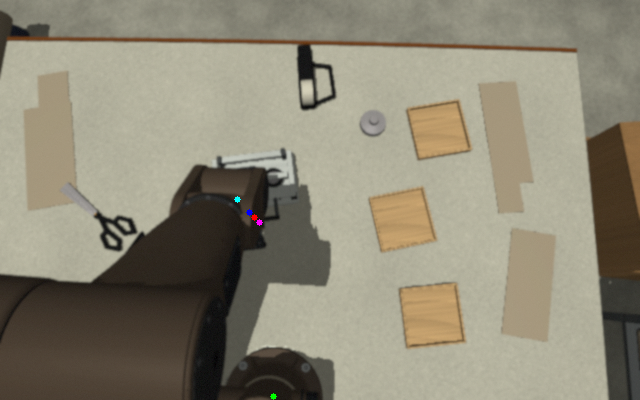

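View pics/chk_side.png

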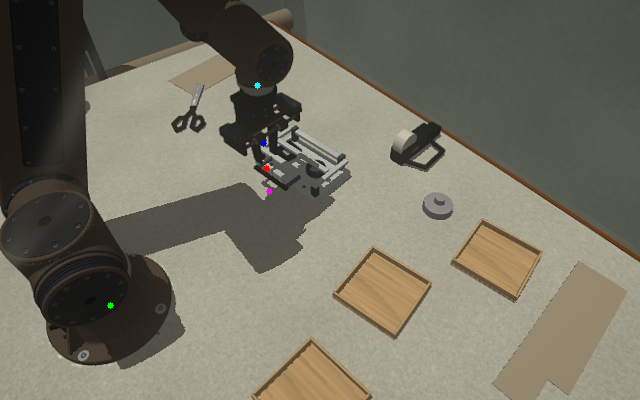

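```bash
python3 - <<'E'
from h import *
s=env.state(); n="side"
p=s["eef_pos"]; y=s["tcp_rot"][2]; j=np.array([np.sin(y),-np.cos(y),0]); l=np.array([-j[1],j[0],0])
im=cv2.imread("pics/side2.png")
x,yy,k=210,70,6
im=cv2.resize(np.clip(im[yy:yy+100,x:x+120].astype(float)*2.2,0,255).astype(np.uint8),None,fx=k,fy=k,interpolation=2)
def line(a,c):
    u=((proj(n,a)+.5-[x,yy])*k).astype(int); cv2.polylines(im,[u],False,c,1)
box=lambda a,b,z:[p+j*a*sx+l*b*sy+[0,0,z] for sx,sy in((-1,-1),(1,-1),(1,1),(-1,1),(-1,-1))]
line(box(90,37.5,78),(0,0,255))
for sg in(-1,1): 
  for h in (20,32): line([p+j*h*sg+l*b+[0,0,z] for b,z in((-10,78),(-10,0),(10,0),(10,78))],(0,255,0))
ph=.147;c=np.array([551,67,0.]);e=np.array([np.cos(ph),np.sin(ph),0]);f=np.array([-e[1],e[0],0])
line([c+e*-110+f*y+[0,0,53] for y in(-45,45)],(255,0,255))
for q in(-45,45):line([c+e*x_+f*q+[0,0,53] for x_ in(-110,-60)],(255,0,255))
line([c+e*-60+f*y+[0,0,53] for y in(-105,105)],(255,0,0))
cv2.imwrite("pics/c3.png",im); print(j,l)
E
```

```text
[0.98879853 0.14925636 0.        ] [-0.14925636  0.98879853  0.        ]
```

View pics/c3.png

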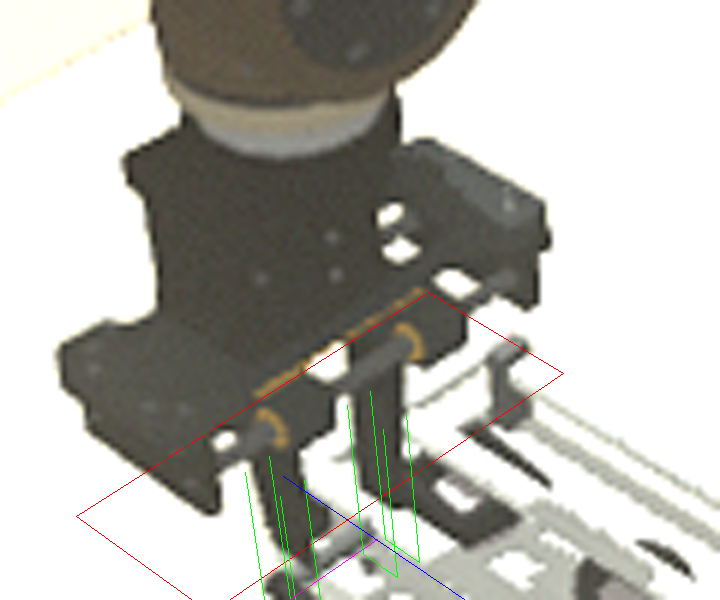

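```bash
python3 - <<'E'
from h import *
s=env.state(); n="top"
p=s["eef_pos"]; y=s["tcp_rot"][2]; j=np.array([np.sin(y),-np.cos(y),0]); l=np.array([-j[1],j[0],0])
im=save(n,"pics/top2.png")[:,:,::-1]
x,yy,k=190,140,6
im=cv2.resize(np.clip(im[yy:yy+120,x:x+120].astype(float)*2.2,0,255).astype(np.uint8),None,fx=k,fy=k,interpolation=2)[:600]
def line(a,c):
    u=((proj(n,a)+.5-[x,yy])*k).astype(int); cv2.polylines(im,[u],False,c,1)
box=lambda a,b,z:[p+j*a*sx+l*b*sy+[0,0,z] for sx,sy in((-1,-1),(1,-1),(1,1),(-1,1),(-1,-1))]
line(box(90,37.5,78),(0,0,255))
line(box(90,37.5,120),(0,255,255))
line(box(40,40,230),(255,255,0))
cv2.imwrite("pics/c4.png",im); print(s["eef_pos"])
E
```

```text
[440.39229333  57.35443948  84.11805123]
```

View pics/c4.png

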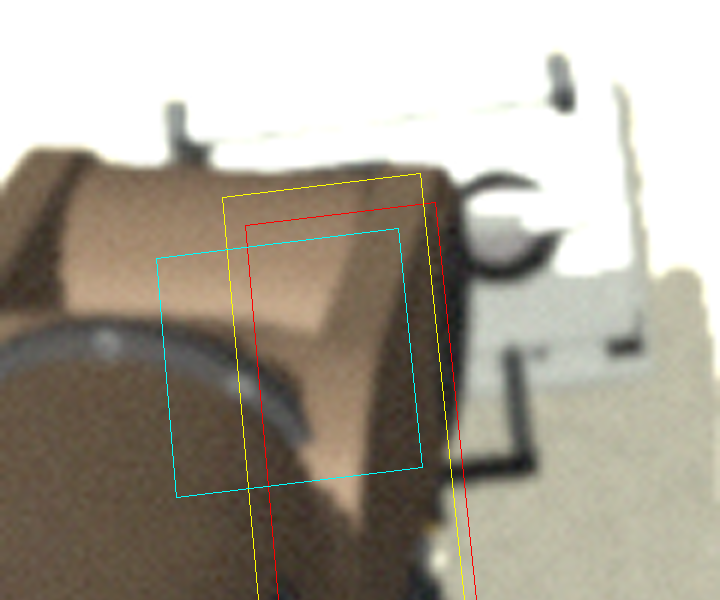

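>>> {"op": "drive_tool", "data": {"commands": [{"dx": 2,"dy": -4,"dz": -8,"yaw": 0},{"dx": 0,"dy": 0,"dz": -9,"yaw": 0},{"dx": 0,"dy": 0,"dz": -9,"yaw": 0},{"dx": 0,"dy": 0,"dz": 0,"yaw": 0}]}}

```text
t: 2.9
eef_pos: [442.4, 53.2, 57.5]
tcp_rot: [-3.14, -0.0, 1.72]
ft_force: [0.5, 1.1, 0.0]
opening: 0.42
```

```bash
cat > ov.py <<'E'
from h import *
import sys
def ov(tag,x=210,yy=70,w=120,hh=100,k=6,gap=20,n="side",dz=0,g=2.2):
    s=env.state()
    p=s["eef_pos"]+[0,0,dz]; y=s["tcp_rot"][2]; j=np.array([np.sin(y),-np.cos(y),0]); l=np.array([-j[1],j[0],0])
    im=save(n,f"pics/raw_{tag}.png")[:,:,::-1]
    im=cv2.resize(np.clip(im[yy:yy+hh,x:x+w].astype(float)*g,0,255).astype(np.uint8),None,fx=k,fy=k,interpolation=2)
    def line(a,c):
        u=((proj(n,a)+.5-[x,yy])*k).astype(int); cv2.polylines(im,[u],False,c,1)
    for sg in(-1,1): line([p+j*gap*sg+l*b+[0,0,z] for b,z in((-10,78),(-10,0),(10,0),(10,78))],(0,255,0))
    cv2.imwrite(f"pics/{tag}.png",im); print(s["t"],s["eef_pos"],s["tcp_rot"],s["ft_force"],s["opening"])
E
python3 -c "
from ov import *
ov('d1',x=225,yy=100,w=100,hh=85,k=7)"
```

```text
2.9 [442.39456962  53.19548921  57.52602212] [-3.14033093e+00 -2.26942438e-04  1.72031969e+00] [0.50545703 1.13552412 0.02334326] 0.42036759836424226
```

View pics/d1.png

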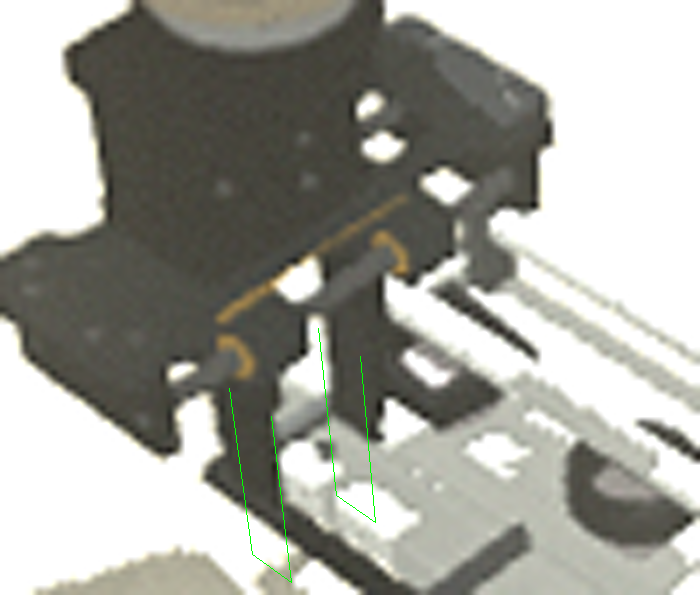

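>>> {"op": "drive_tool", "data": {"commands": [{"dx": 0,"dy": 0,"dz": -8,"yaw": 0},{"dx": 0,"dy": 0,"dz": -8,"yaw": 0},{"dx": 0,"dy": 0,"dz": -8,"yaw": 0},{"dx": 0,"dy": 0,"dz": 0,"yaw": 0}]}}

```text
t: 3.28
eef_pos: [442.2, 53.2, 33.2]
tcp_rot: [-3.14, -0.0, 1.72]
ft_force: [-0.1, -0.1, -0.2]
opening: 0.422
```

```bash
python3 -c "
from ov import *
ov('d2',x=225,yy=100,w=100,hh=85,k=7)"
```

```text
3.2833 [442.21784264  53.21830353  33.15638391] [-3.13953470e+00 -3.69891635e-04  1.72039193e+00] [-0.06024482 -0.05657615 -0.23770877] 0.42178137341550365
```

View pics/d2.png

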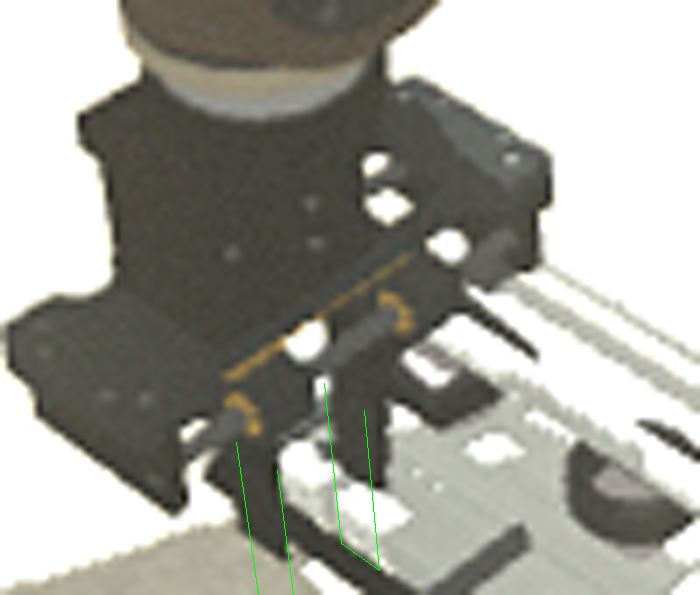

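>>> {"op": "drive_tool", "data": {"commands": [{"dx": 0,"dy": 0,"dz": -8,"yaw": 0},{"dx": 0,"dy": 0,"dz": -8,"yaw": 0},{"dx": 0,"dy": 0,"dz": 0,"yaw": 0}]}}

```text
t: 3.58
eef_pos: [442.4, 53.2, 17.4]
tcp_rot: [-3.14, -0.0, 1.72]
ft_force: [-0.8, -0.8, 0.4]
opening: 0.423
```

```bash
python3 -c "
from ov import *
ov('d3',x=225,yy=100,w=100,hh=85,k=7)"
```

```text
3.5833 [442.38852682  53.1976516   17.37927038] [-3.14013274e+00 -2.56071326e-04  1.72037097e+00] [-0.84764854 -0.79062406  0.43360677] 0.42255722632789505
```

View pics/d3.png

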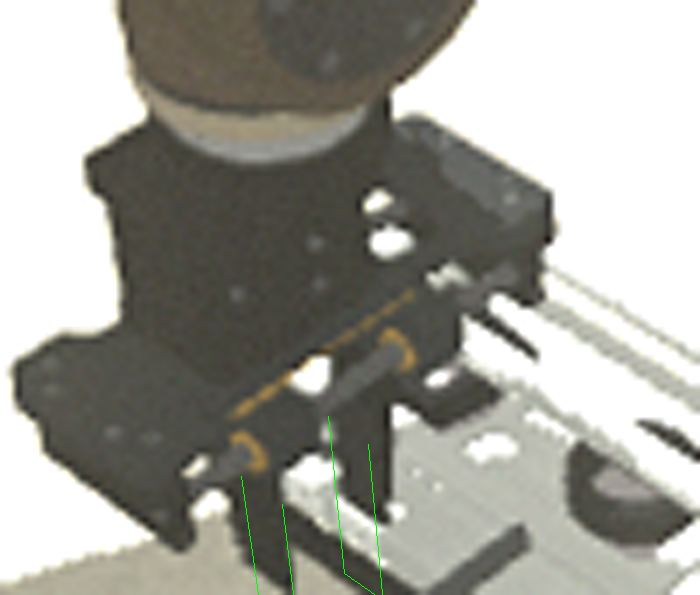

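>>> {"op": "drive_tool", "data": {"commands": [{"dx": 0,"dy": 0,"dz": -5,"yaw": 0},{"dx": 0,"dy": 0,"dz": 0,"yaw": 0}]}}

```text
t: 3.8
eef_pos: [442.8, 53.2, 13.2]
tcp_rot: [-3.141, -0.0, 1.72]
ft_force: [0.6, -0.2, 0.2]
opening: 0.42
```

>>> {"op": "drive_tool", "data": {"commands": [{"dx": 0,"dy": 0,"dz": 0,"yaw": 0},{"dx": 0,"dy": 0,"dz": 0,"yaw": 0},{"dx": 0,"dy": 0,"dz": 0,"yaw": 0},{"dx": 0,"dy": 0,"dz": 0,"yaw": 0}], "grip": 0.0}}

```text
t: 4.13
eef_pos: [443.0, 53.2, 13.8]
tcp_rot: [3.141, 0.0, 1.72]
ft_force: [-0.3, 0.6, -0.4]
opening: 0.197
```

```bash
python3 -c "
from ov import *
ov('d4',x=225,yy=100,w=100,hh=85,k=7)"
```

```text
4.1333 [443.03201247  53.2090839   13.81002826] [3.14118363e+00 6.94894649e-05 1.72042370e+00] [-0.33233855  0.5781836  -0.4245671 ] 0.19705696792886135
```

View pics/d4.png

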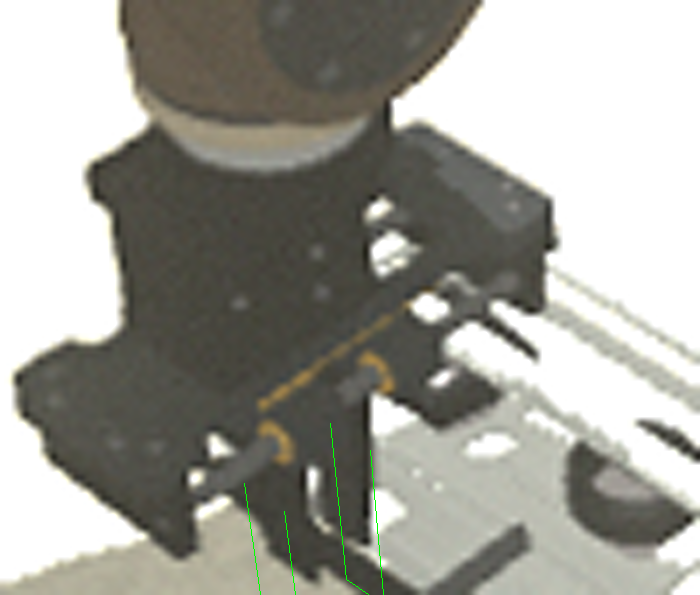

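>>> {"op": "drive_tool", "data": {"commands": [{"dx": 0,"dy": 0,"dz": 0,"yaw": 0},{"dx": 0,"dy": 0,"dz": 0,"yaw": 0},{"dx": 0,"dy": 0,"dz": 0,"yaw": 0}]}}

```text
t: 4.43
eef_pos: [443.8, 53.3, 13.8]
tcp_rot: [3.14, 0.0, 1.72]
ft_force: [4.7, 2.2, -1.7]
opening: 0.118
```

```bash
python3 -c "
from ov import *
ov('d5',x=225,yy=100,w=100,hh=85,k=7)"
```

```text
4.4333 [443.79320912  53.27470945  13.82466947] [3.13971803e+00 2.46795933e-04 1.72042206e+00] [ 4.68912945  2.23610323 -1.70242699] 0.1182702978657468
```

View pics/d5.png

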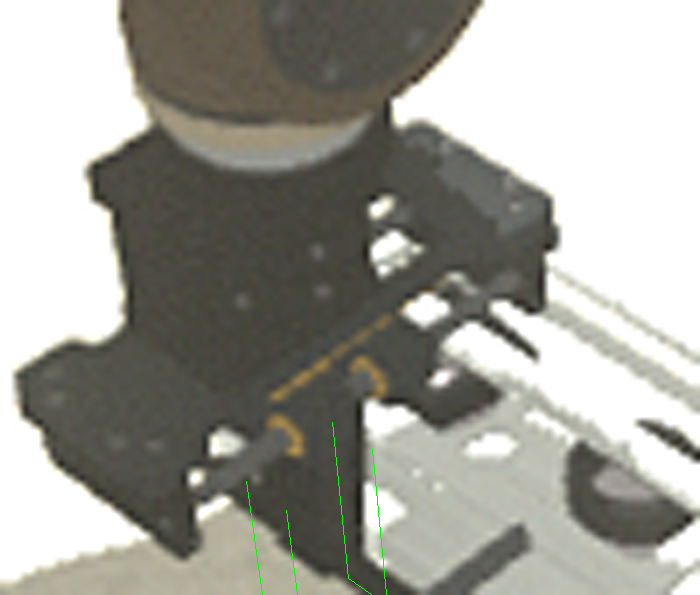

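```bash
python3 -c "
import numpy as np
f=.147;P=None
for i,t in enumerate(np.arange(0,1.95,.096)):
    q=np.array([170*(1-np.cos(t))*np.cos(f),170*(1-np.cos(t))*np.sin(f),170*np.sin(t)])
    if i: print(i,round(t,2),np.round(q-P,1),np.round(q))
    P=q"
```

```text
1 0.1 [ 0.8  0.1 16.3] [ 1.  0. 16.]
2 0.19 [ 2.3  0.3 16.1] [ 3.  0. 32.]
3 0.29 [ 3.8  0.6 15.8] [ 7.  1. 48.]
4 0.38 [ 5.3  0.8 15.4] [12.  2. 64.]
5 0.48 [ 6.8  1.  14.8] [19.  3. 79.]
6 0.58 [ 8.1  1.2 14.1] [27.  4. 93.]
7 0.67 [ 9.4  1.4 13.2] [ 37.   5. 106.]
8 0.77 [10.6  1.6 12.3] [ 47.   7. 118.]
9 0.86 [11.8  1.7 11.2] [ 59.   9. 129.]
10 0.96 [12.8  1.9 10. ] [ 72.  11. 139.]
11 1.06 [13.6  2.   8.7] [ 85.  13. 148.]
12 1.15 [14.4  2.1  7.3] [100.  15. 155.]
13 1.25 [15.   2.2  5.9] [115.  17. 161.]
14 1.34 [15.5  2.3  4.4] [130.  19. 166.]
15 1.44 [15.9  2.4  2.9] [146.  22. 169.]
16 1.54 [16.1  2.4  1.3] [162.  24. 170.]
17 1.63 [16.1  2.4 -0.2] [178.  26. 170.]
18 1.73 [16.   2.4 -1.8] [194.  29. 168.]
19 1.82 [15.8  2.3 -3.3] [210.  31. 165.]
20 1.92 [15.4  2.3 -4.8] [226.  33. 160.]
```

First five rows only, to check forces.

>>> {"op": "drive_tool", "data": {"commands": [{"dx": 0.8,"dy": 0.1,"dz": 16.3,"yaw": 0},{"dx": 2.3,"dy": 0.3,"dz": 16.1,"yaw": 0},{"dx": 3.8,"dy": 0.6,"dz": 15.8,"yaw": 0},{"dx": 5.3,"dy": 0.8,"dz": 15.4,"yaw": 0},{"dx": 0,"dy": 0,"dz": 0,"yaw": 0}]}}

```text
t: 4.9
eef_pos: [457.4, 54.9, 79.5]
tcp_rot: [3.137, 0.001, 1.721]
ft_force: [6.7, -1.3, -3.9]
opening: 0.118
```

```bash
python3 -c "
from ov import *
ov('e1',x=215,yy=70,w=130,hh=110,k=5.4)"
```

```text
4.9 [457.42202548  54.89214883  79.48959335] [3.13669430e+00 1.05055223e-03 1.72051911e+00] [ 6.65061017 -1.28587201 -3.92381264] 0.11755061833272189
```

View pics/e1.png

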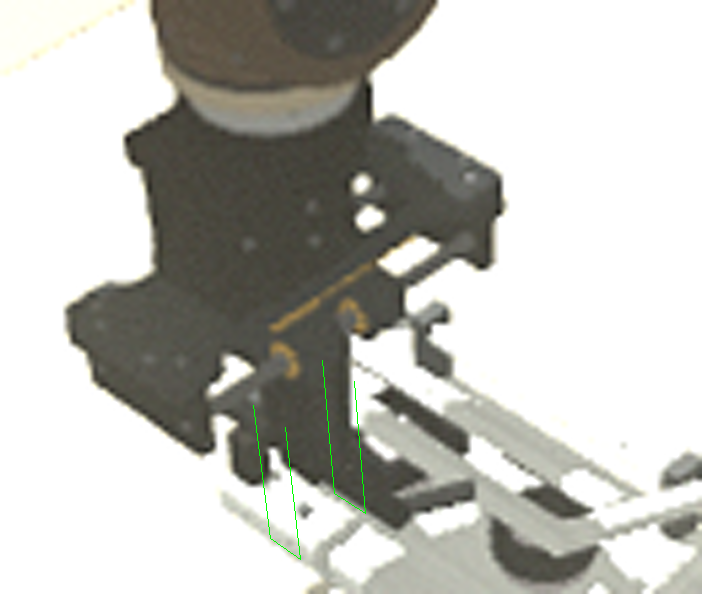

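>>> {"op": "drive_tool", "data": {"commands": [{"dx": 6.8,"dy": 1.0,"dz": 14.8,"yaw": 0},{"dx": 8.1,"dy": 1.2,"dz": 14.1,"yaw": 0},{"dx": 9.4,"dy": 1.4,"dz": 13.2,"yaw": 0},{"dx": 10.6,"dy": 1.6,"dz": 12.3,"yaw": 0},{"dx": 11.8,"dy": 1.7,"dz": 11.2,"yaw": 0}]}}

```text
t: 5.37
eef_pos: [500.9, 61.7, 142.5]
tcp_rot: [-3.139, 0.0, 1.72]
ft_force: [1.2, -1.5, -6.1]
opening: 0.115
```

>>> {"op": "drive_tool", "data": {"commands": [{"dx": 12.8,"dy": 1.9,"dz": 10.0,"yaw": 0},{"dx": 13.6,"dy": 2.0,"dz": 8.7,"yaw": 0},{"dx": 14.4,"dy": 2.1,"dz": 7.3,"yaw": 0},{"dx": 0,"dy": 0,"dz": 0,"yaw": 0}]}}

```text
t: 5.7
eef_pos: [542.7, 68.0, 171.0]
tcp_rot: [-3.14, -0.0, 1.721]
ft_force: [-13.6, -2.7, 28.7]
opening: 0.105
```

```bash
python3 -c "
from ov import *
ov('e2',x=215,yy=30,w=160,hh=150,k=4)"
```

```text
5.7 [542.67800648  68.00533728 170.95056019] [-3.14022006e+00 -8.63810785e-06  1.72056348e+00] [-13.6038103   -2.67578229  28.72705856] 0.10496405750493885
```

View pics/e2.png

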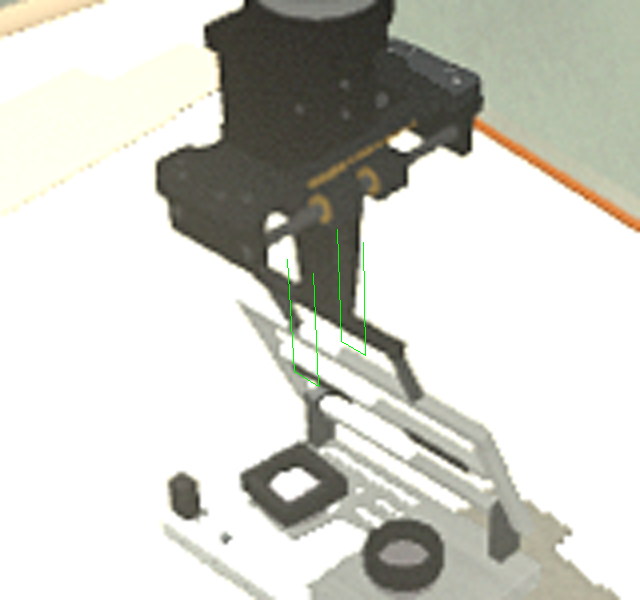

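```bash
python3 -c "
from ov import *
ov('e3',x=270,yy=70,w=60,hh=60,k=10,g=3)"
```

```text
5.75 [541.55391793  67.8094924  170.4409618 ] [-3.13929507e+00  1.55822349e-04  1.72080845e+00] [-14.43957558  -1.54244534  26.93489058] 0.10904061167174708
```

View pics/e3.png

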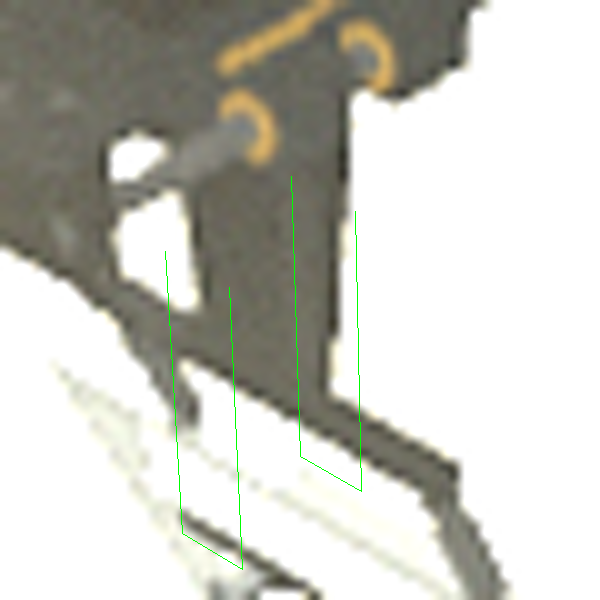

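>>> {"op": "drive_tool", "data": {"commands": [{"dx": 14.5,"dy": 2.1,"dz": 7.6,"yaw": 0},{"dx": 15.3,"dy": 2.2,"dz": 5.2,"yaw": 0},{"dx": 15.8,"dy": 2.3,"dz": 3.6,"yaw": 0}]}}

```text
t: 6.05
eef_pos: [587.7, 74.8, 186.0]
tcp_rot: [-3.141, -0.001, 1.72]
ft_force: [-1.2, 3.0, 4.8]
opening: 0.087
```

>>> {"op": "drive_tool", "data": {"commands": [{"dx": 16.1,"dy": 2.3,"dz": 2.1,"yaw": 0},{"dx": 16.1,"dy": 2.3,"dz": 0.4,"yaw": 0},{"dx": 0,"dy": 0,"dz": 0,"yaw": 0}]}}

```text
t: 6.3
eef_pos: [624.3, 79.7, 190.2]
tcp_rot: [3.134, 0.0, 1.72]
ft_force: [1.9, 1.8, 27.6]
opening: 0.018
```

```bash
python3 -c "
from ov import *
ov('e4',x=240,yy=20,w=140,hh=140,k=4.2)"
```

```text
6.3 [624.25197911  79.74954115 190.20383816] [3.13435719e+00 2.17518952e-04 1.72035149e+00] [ 1.920576    1.76091219 27.62851914] 0.018119937362135845
```

View pics/e4.png

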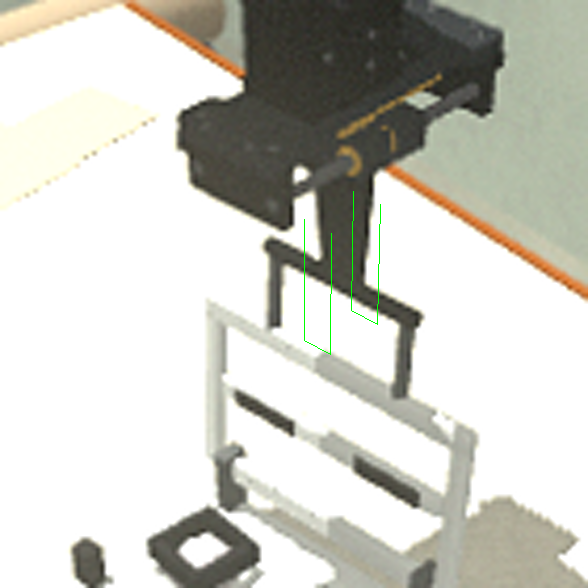

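>>> {"op": "drive_tool", "data": {"commands": [{"dx": 8,"dy": 1.2,"dz": 0,"yaw": 0},{"dx": 8,"dy": 1.2,"dz": -1,"yaw": 0},{"dx": 0,"dy": 0,"dz": 0,"yaw": 0}]}}

```text
t: 6.6
eef_pos: [638.9, 81.9, 188.8]
tcp_rot: [3.135, 0.0, 1.72]
ft_force: [3.6, 2.8, 20.2]
opening: 0.008
```

```bash
python3 -c "
from ov import *
ov('e5',x=240,yy=20,w=140,hh=140,k=4.2)
save('top','pics/top5.png')"; python3 - <<'E'
import cv2
a=cv2.imread("pics/top5.png")[100:260,170:350]; cv2.imwrite("pics/top5c.png",cv2.resize(a,None,fx=3.5,fy=3.5,interpolation=2))
E
```

```text
6.6 [638.93835843  81.9404146  188.83750905] [3.13539512e+00 2.00566422e-04 1.72039241e+00] [ 3.55296104  2.79723746 20.23150259] 0.008389451628740921
```

View pics/e5.png

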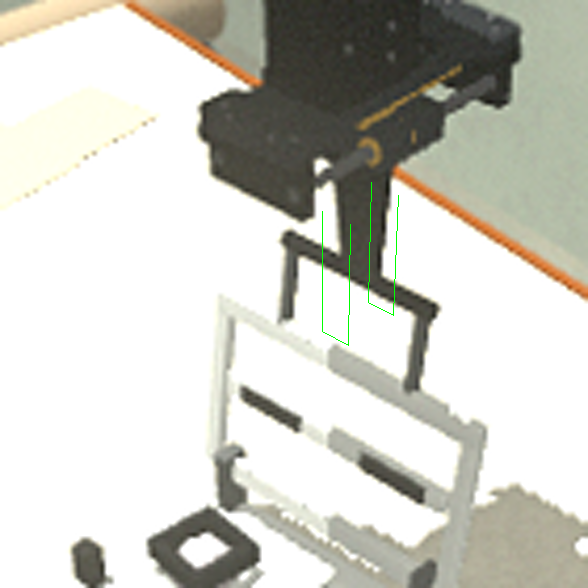

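View pics/top5c.png

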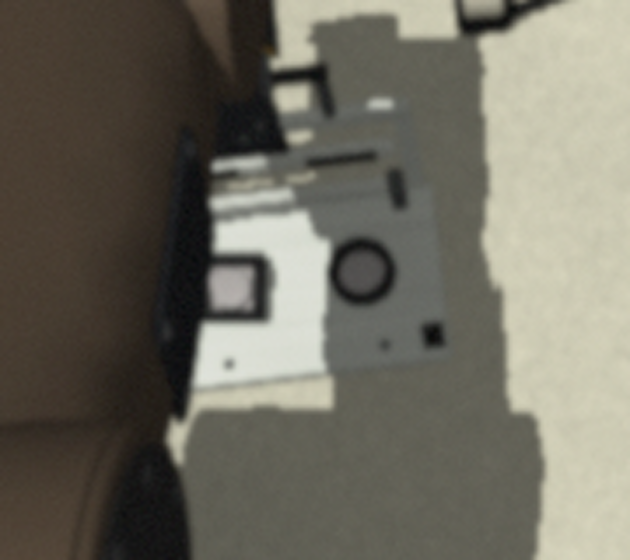

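>>> {"op": "drive_tool", "data": {"commands": [{"dx": 10,"dy": 1.5,"dz": -1.5,"yaw": 0},{"dx": 10,"dy": 1.5,"dz": -2.5,"yaw": 0},{"dx": 10,"dy": 1.5,"dz": -3,"yaw": 0},{"dx": 6,"dy": 1,"dz": -2,"yaw": 0},{"dx": 0,"dy": 0,"dz": 0,"yaw": 0}]}}

```text
t: 7.12
eef_pos: [675.3, 87.5, 179.2]
tcp_rot: [3.135, 0.0, 1.72]
ft_force: [6.0, 1.9, 15.6]
opening: 0.008
```

```bash
python3 -c "
from ov import *
ov('e6',x=240,yy=20,w=140,hh=140,k=4.2)"
```

```text
7.1167 [675.26162491  87.50131457 179.23590148] [3.13499481e+00 1.34796276e-04 1.72034829e+00] [ 6.03325711  1.94368853 15.6425622 ] 0.007524715095316153
```

View pics/e6.png

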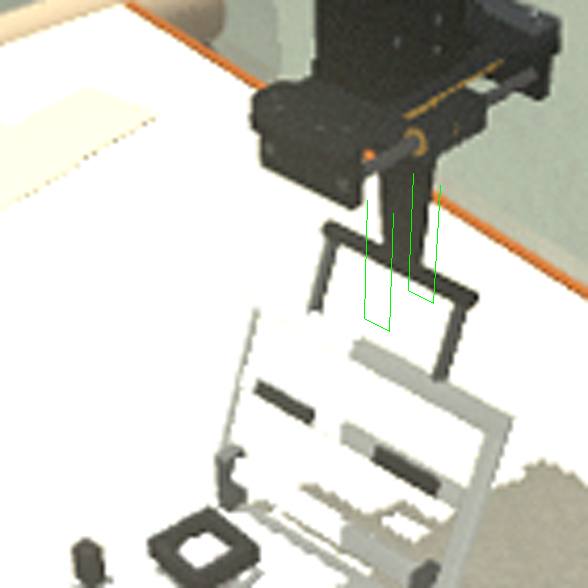

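>>> {"op": "drive_tool", "data": {"commands": [{"dx": 0,"dy": 0,"dz": 8,"yaw": 0},{"dx": 0,"dy": 0,"dz": 25,"yaw": 0},{"dx": -20,"dy": -3,"dz": 20,"yaw": 0},{"dx": -38,"dy": 0,"dz": 10,"yaw": 0},{"dx": -40,"dy": 0,"dz": 0,"yaw": 0}], "grip": 0.85}}

```text
t: 7.58
eef_pos: [573.5, 83.7, 241.4]
tcp_rot: [3.141, 0.0, 1.72]
ft_force: [0.1, 0.0, -0.0]
opening: 0.297
```

>>> {"op": "drive_tool", "data": {"commands": [{"dx": -40,"dy": 0,"dz": 0,"yaw": -7},{"dx": -40,"dy": 0,"dz": 0,"yaw": -7},{"dx": -30,"dy": 0,"dz": 0,"yaw": -7},{"dx": 0,"dy": 0,"dz": 0,"yaw": -7},{"dx": 0,"dy": 0,"dz": 0,"yaw": -7}]}}

```text
t: 8.0
eef_pos: [462.1, 84.0, 240.8]
tcp_rot: [-3.14, 0.001, 1.104]
ft_force: [0.2, -0.2, -0.4]
opening: 0.651
```

```bash
python3 - <<'E'
from h import *
s=env.state();print(s["t"],s["eef_pos"],s["tcp_rot"],s["ft_force"])
for n in("top","side"):
    im=save(n,f"pics/{n}7.png")
    for q in("ring","square"):
        print(n,q,[(round(r["conf"],2),np.round(r["pixel"],1).tolist()) for r in env.trace(q,n)],[(round(r["conf"],2),np.round(r["pixel"],1).tolist()) for r in env.place_of(q,n)])
a=cv2.imread("pics/top7.png")[100:260,170:350]; cv2.imwrite("pics/top7c.png",cv2.resize(a,None,fx=3.5,fy=3.5,interpolation=2))
a=cv2.imread("pics/side7.png")[20:220,200:400]; cv2.imwrite("pics/side7c.png",cv2.resize(a,None,fx=3,fy=3,interpolation=2))
E
```

```text
8.0 [462.08584797  83.95693155 240.78948082] [-3.14049621e+00  8.51693022e-04  1.10374955e+00] [ 0.15190207 -0.24623572 -0.3811366 ]
top ring [(0.5, [278.7, 182.0])] [(0.47, [276.3, 178.3])]
top square [(0.46, [245.3, 185.6])] [(0.42, [237.7, 181.8])]
side ring [(0.48, [318.0, 169.0])] [(0.72, [316.1, 167.2])]
side square [(0.74, [286.9, 153.3]), (0.2, [315.6, 168.8])] [(0.69, [287.6, 152.8])]
```

View pics/side7c.png

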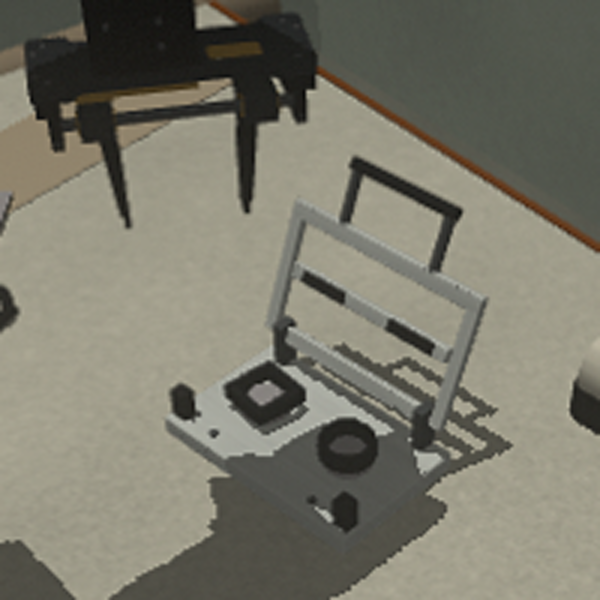

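View pics/top7c.png

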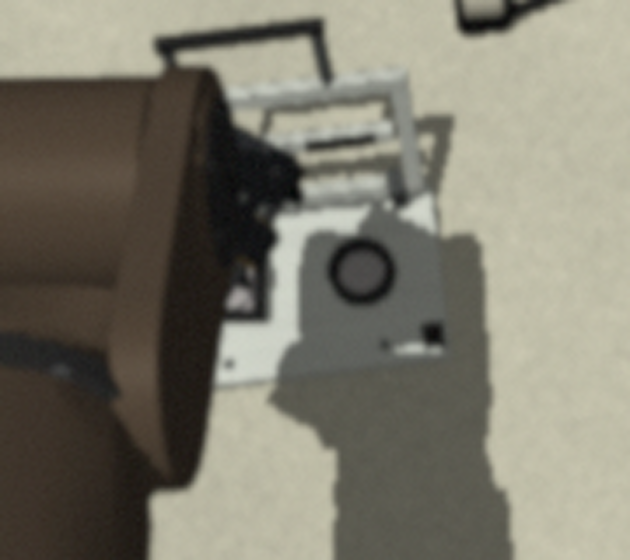

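```bash
python3 - <<'E'
from h import *
s=env.state(); p=s["eef_pos"]; y=s["tcp_rot"][2]; j=np.array([np.sin(y),-np.cos(y),0])
op=s["opening"]*47.5
print("opening",s["opening"])
for dz in (0,30,36,40): print(dz,proj("side",[p+[0,0,dz],p-j*op+[0,0,dz],p+j*op+[0,0,dz]]).round(1).tolist())
# dark ellipse fits
for n,c,w in(("top",(273,177),14),("side",(316,168),15)):
    im=cv2.imread(f"pics/{n}7.png").min(2) if 0 else cv2.cvtColor(cv2.imread(f"pics/{n}7.png"),6)
    cr=im[c[1]-w:c[1]+w,c[0]-w:c[0]+w]; cv2.imwrite(f"pics/r_{n}.png",cv2.resize(cr,None,fx=18,fy=18,interpolation=0))
    b=(cv2.resize(cr,None,fx=8,fy=8,interpolation=2)<55).astype(np.uint8)
    k,l,st,ce=cv2.connectedComponentsWithStats(b)
    m=(l==l[tuple(np.argwhere(b)[np.abs(np.hypot(*(np.argwhere(b)-8*w).T)-(70 if n=="top" else 75)).argmin()])]).astype(np.uint8)
    cn=cv2.findContours(m,cv2.RETR_EXTERNAL,cv2.CHAIN_APPROX_NONE)[0]; cn=max(cn,key=len)
    e=cv2.fitEllipse(cn); u=np.array(e[0])/8+np.array(c)-w-.45
    print(n,u,np.array(e[1])/8, onz(n,u,46),onz(n,u,38))
E
```

```text
opening 0.85075280107481
0 [[263.0, 105.1], [244.5, 107.5], [281.3, 102.8]]
30 [[261.7, 93.4], [242.7, 95.8], [280.5, 91.1]]
36 [[261.4, 91.0], [242.4, 93.4], [280.3, 88.7]]
40 [[261.3, 89.4], [242.1, 91.8], [280.2, 87.1]]
top [272.8923996  177.12422256] [18.60656548 19.07328796] [555.42717156  21.20434125  46.        ] [557.4443628   22.12903929  38.        ]
side [315.30997829 168.54832726] [18.32221794 20.34807205] [554.8549887   13.79074145  46.        ] [559.98709401  20.19172427  38.        ]
```

View pics/r_side.png

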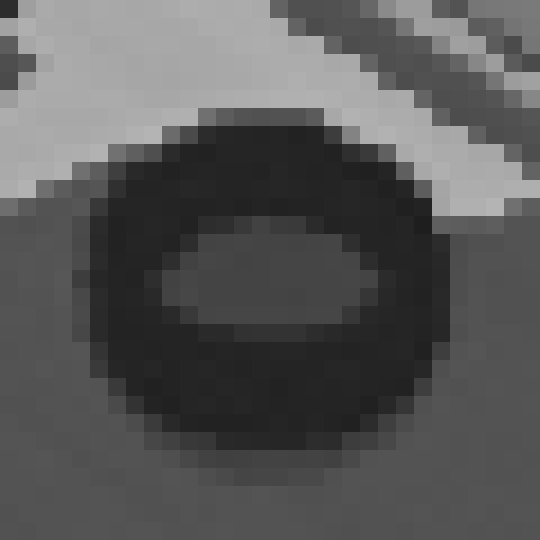

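>>> {"op": "drive_tool", "data": {"commands": [{"dx": 12,"dy": -8,"dz": 0,"yaw": -7},{"dx": 12,"dy": -8,"dz": 0,"yaw": -7},{"dx": 12,"dy": -8,"dz": 0,"yaw": -7},{"dx": 12,"dy": -8,"dz": 0,"yaw": -7},{"dx": 12,"dy": -8,"dz": 0,"yaw": -7}]}}

```text
t: 8.92
eef_pos: [525.0, 43.6, 240.6]
tcp_rot: [-3.142, 0.0, 0.493]
ft_force: [-0.1, -0.0, 0.0]
opening: 0.85
```

>>> {"op": "drive_tool", "data": {"commands": [{"dx": 12,"dy": -8,"dz": 0,"yaw": -7},{"dx": 12,"dy": -8,"dz": 0,"yaw": -7},{"dx": 12,"dy": -8,"dz": 0,"yaw": -6},{"dx": 0,"dy": 0,"dz": -30,"yaw": 0},{"dx": 0,"dy": 0,"dz": -30,"yaw": 0}]}}

```text
t: 9.33
eef_pos: [561.6, 19.5, 180.7]
tcp_rot: [3.141, -0.003, 0.149]
ft_force: [0.4, 0.4, -0.9]
opening: 0.851
```

>>> {"op": "drive_tool", "data": {"commands": [{"dx": 0,"dy": 0,"dz": -40,"yaw": 0},{"dx": 0,"dy": 0,"dz": -40,"yaw": 0},{"dx": 0,"dy": 0,"dz": -40,"yaw": 0},{"dx": 0,"dy": 0,"dz": 0,"yaw": 0}]}}

```text
t: 9.67
eef_pos: [556.8, 20.2, 54.4]
tcp_rot: [-3.139, 0.011, 0.15]
ft_force: [-0.1, -0.3, -0.9]
opening: 0.85
```

```bash
python3 -c "
from ov import *
ov('f1',x=250,yy=70,w=130,hh=120,k=5,gap=40,dz=33,g=1.6)"
```

```text
9.6667 [556.75091379  20.19599325  54.40751853] [-3.13922355  0.01050688  0.15020434] [-0.13542414 -0.29489848 -0.87864921] 0.8501324861075149
```

View pics/f1.png

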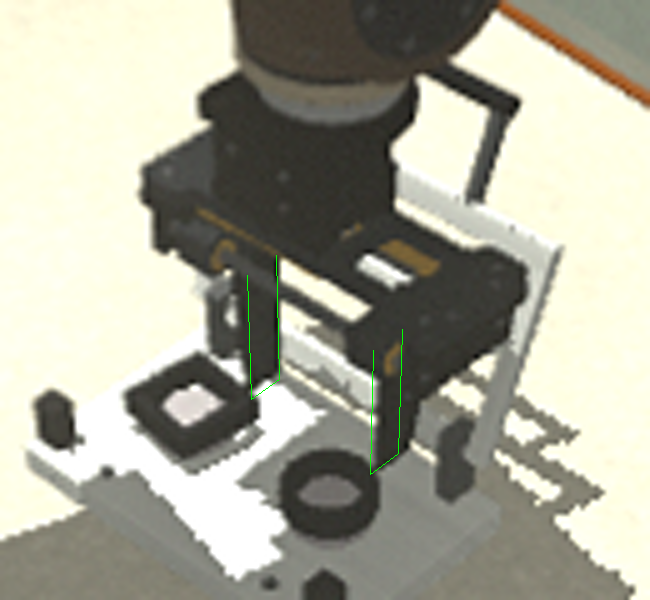

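>>> {"op": "drive_tool", "data": {"commands": [{"dx": 1,"dy": 0,"dz": -15,"yaw": 0},{"dx": 0,"dy": 0,"dz": -15,"yaw": 0},{"dx": 0,"dy": 0,"dz": -12,"yaw": 0},{"dx": 0,"dy": 0,"dz": 0,"yaw": 0}]}}

```text
t: 10.05
eef_pos: [561.9, 20.0, 19.6]
tcp_rot: [3.141, -0.0, 0.15]
ft_force: [0.1, 0.0, 0.6]
opening: 0.852
```

```bash
python3 -c "
from ov import *
ov('f2',x=270,yy=90,w=100,hh=95,k=6.3,gap=40,dz=33,g=1.6)"
```

```text
10.05 [561.93544797  19.97297239  19.55693709] [ 3.14141385e+00 -2.93829556e-04  1.50025541e-01] [0.13542859 0.03446795 0.60193011] 0.8516623652386272
```

View pics/f2.png

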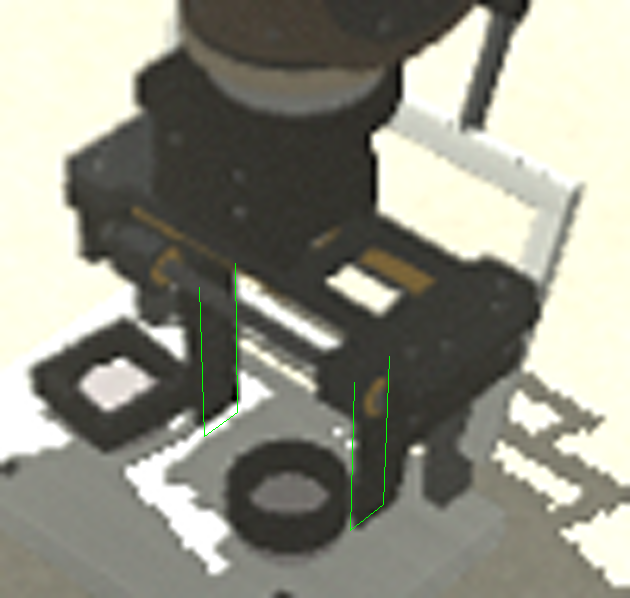

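>>> {"op": "drive_tool", "data": {"commands": [{"dx": -3,"dy": 0,"dz": -8,"yaw": 0},{"dx": 0,"dy": 0,"dz": -8,"yaw": 0},{"dx": 0,"dy": 0,"dz": 0,"yaw": 0}]}}

```text
t: 10.35
eef_pos: [558.1, 20.0, 2.4]
tcp_rot: [3.142, 0.001, 0.15]
ft_force: [0.1, -0.5, -0.7]
opening: 0.849
```

```bash
python3 -c "
from ov import *
ov('f3',x=285,yy=120,w=70,hh=65,k=9,gap=40,dz=33,g=2)"
```

```text
10.35 [558.07612528  20.03176565   2.38384277] [3.14158156e+00 5.27167205e-04 1.49753000e-01] [ 0.13989542 -0.48355149 -0.68958912] 0.8485548115574344
```

View pics/f3.png

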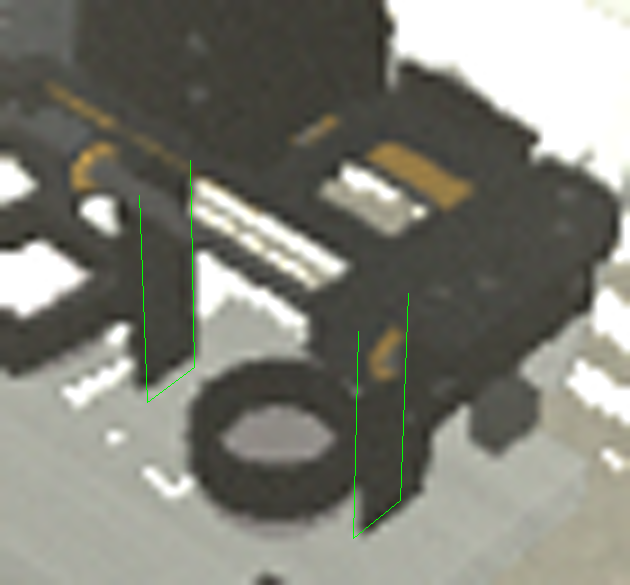

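>>> {"op": "drive_tool", "data": {"commands": [{"dx": 0,"dy": 0,"dz": -5,"yaw": 0},{"dx": 0,"dy": 0,"dz": 0,"yaw": 0}]}}

```text
t: 10.57
eef_pos: [558.3, 20.0, -2.6]
tcp_rot: [3.142, 0.0, 0.15]
ft_force: [-1.1, -0.0, 0.3]
opening: 0.849
```

>>> {"op": "drive_tool", "data": {"commands": [{"dx": 0,"dy": 0,"dz": 0,"yaw": 0},{"dx": 0,"dy": 0,"dz": 0,"yaw": 0},{"dx": 0,"dy": 0,"dz": 0,"yaw": 0},{"dx": 0,"dy": 0,"dz": 0,"yaw": 0},{"dx": 0,"dy": 0,"dz": 0,"yaw": 0}], "grip": 0.4}}

```text
t: 10.98
eef_pos: [558.5, 20.0, -2.1]
tcp_rot: [3.141, -0.0, 0.15]
ft_force: [0.3, 0.1, 0.4]
opening: 0.555
```

```bash
python3 -c "
from ov import *
ov('f4',x=285,yy=120,w=70,hh=65,k=9,gap=26,dz=33,g=2)"
```

```text
10.9833 [558.48301715  20.01620366  -2.13576873] [ 3.14145710e+00 -1.46019344e-04  1.49616907e-01] [0.29059819 0.13452811 0.39173904] 0.5545363249130231
```

View pics/f4.png

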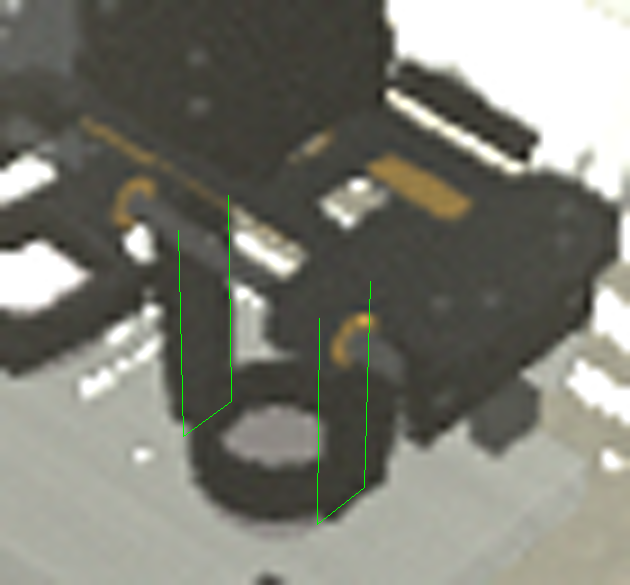

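>>> {"op": "drive_tool", "data": {"commands": [{"dx": 0,"dy": 0,"dz": 0,"yaw": 0},{"dx": 0,"dy": 0,"dz": 0,"yaw": 0},{"dx": 0,"dy": 0,"dz": 0,"yaw": 0}]}}

```text
t: 11.28
eef_pos: [558.5, 20.0, -2.2]
tcp_rot: [3.141, -0.0, 0.15]
ft_force: [0.5, -0.1, 1.0]
opening: 0.532
```

>>> {"op": "drive_tool", "data": {"commands": [{"dx": 0,"dy": 0,"dz": 3,"yaw": 0},{"dx": 0,"dy": 0,"dz": 4,"yaw": 0},{"dx": 0,"dy": 0,"dz": 5,"yaw": 0},{"dx": 0,"dy": 0,"dz": 6,"yaw": 0},{"dx": 0,"dy": 0,"dz": 0,"yaw": 0}]}}

```text
t: 11.7
eef_pos: [559.1, 20.0, 17.1]
tcp_rot: [3.141, -0.002, 0.15]
ft_force: [0.4, 0.1, 0.6]
opening: 0.529
```

```bash
python3 -c "
from ov import *
ov('f5',x=285,yy=110,w=70,hh=65,k=9,gap=26,dz=33,g=2)"
```

```text
11.7 [559.07318678  19.98489621  17.11970642] [ 3.14107860e+00 -1.78491157e-03  1.49677030e-01] [0.4141591  0.134685   0.60745902] 0.5287475534239375
```

View pics/f5.png

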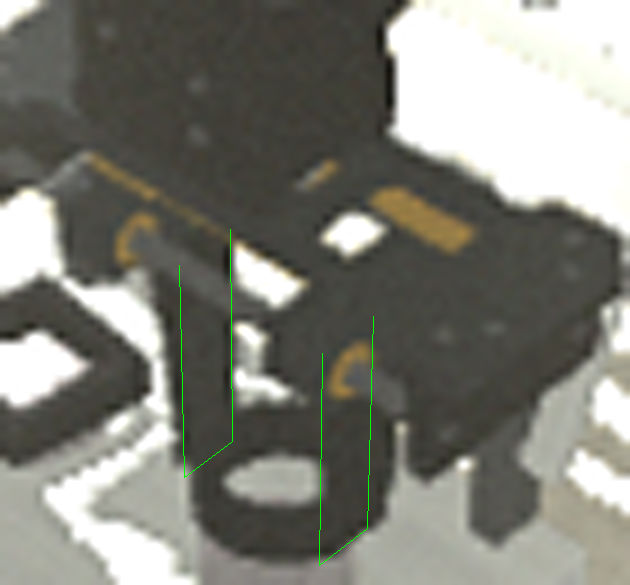

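>>> {"op": "drive_tool", "data": {"commands": [{"dx": 0,"dy": 0,"dz": 15,"yaw": 0},{"dx": 0,"dy": 0,"dz": 25,"yaw": 0},{"dx": 0,"dy": 0,"dz": 25,"yaw": 0},{"dx": -8,"dy": -20,"dz": 10,"yaw": 0},{"dx": -10,"dy": -30,"dz": 0,"yaw": 1}]}}

```text
t: 12.17
eef_pos: [541.7, -29.2, 93.2]
tcp_rot: [3.14, -0.004, 0.17]
ft_force: [0.7, -0.9, -0.5]
opening: 0.529
```

>>> {"op": "drive_tool", "data": {"commands": [{"dx": -10,"dy": -34,"dz": 0,"yaw": 1},{"dx": -10,"dy": -34,"dz": 0,"yaw": 1},{"dx": -10,"dy": -34,"dz": 0,"yaw": 1},{"dx": -10,"dy": -34,"dz": 0,"yaw": 1},{"dx": -10,"dy": -34,"dz": 0,"yaw": 1}]}}

```text
t: 12.58
eef_pos: [489.7, -201.5, 90.8]
tcp_rot: [3.141, -0.0, 0.255]
ft_force: [0.4, -0.0, 0.1]
opening: 0.528
```

>>> {"op": "drive_tool", "data": {"commands": [{"dx": -10,"dy": -34,"dz": 0,"yaw": 0},{"dx": -10,"dy": -34,"dz": 0,"yaw": 0},{"dx": -8,"dy": -30,"dz": 0,"yaw": 0},{"dx": -5,"dy": -20,"dz": 0,"yaw": 0},{"dx": 0,"dy": 0,"dz": 0,"yaw": 0}]}}

```text
t: 13.0
eef_pos: [456.5, -321.5, 90.6]
tcp_rot: [3.141, -0.0, 0.251]
ft_force: [-0.7, 0.4, -0.1]
opening: 0.53
```

```bash
python3 -c "
from ov import *
ov('g1',x=310,yy=150,w=140,hh=200,k=3,gap=26,dz=33,g=1.6)
save('top','pics/g1t.png')
s=env.state()['eef_pos']
import cv2
a=cv2.imread('pics/g1t.png')[130:300,330:470]
cv2.imwrite('pics/g1tc.png',cv2.resize(a,None,fx=3.5,fy=3.5,interpolation=2))"
```

```text
13.0 [ 456.48517923 -321.47270604   90.61731961] [ 3.14057504e+00 -1.60587141e-04  2.50941368e-01] [-0.74310573  0.35026574 -0.07860464] 0.5296690726849119
```

View pics/g1.png

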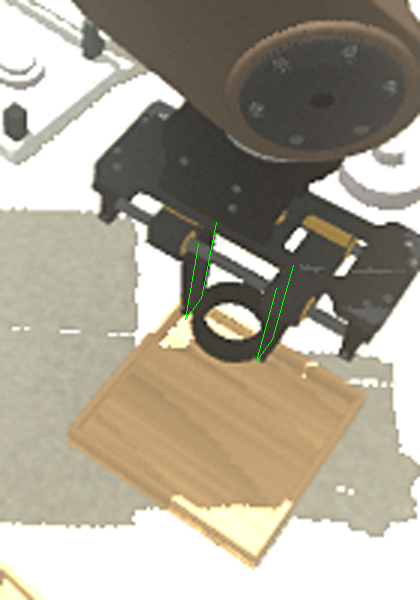

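View pics/g1tc.png

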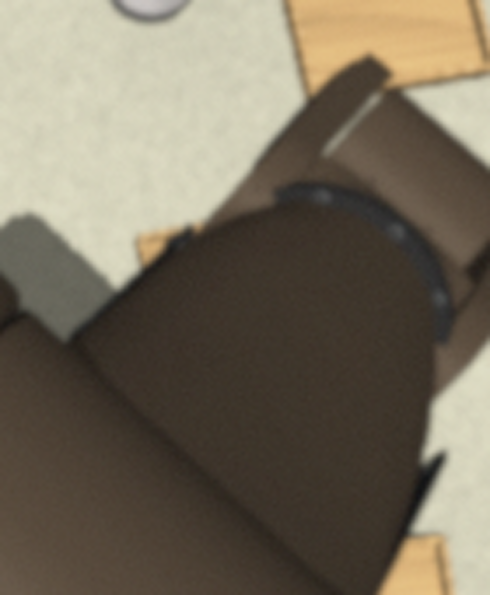

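>>> {"op": "drive_tool", "data": {"commands": [{"dx": 0,"dy": -4,"dz": -20,"yaw": 0},{"dx": 0,"dy": 0,"dz": -25,"yaw": 0},{"dx": 0,"dy": 0,"dz": -25,"yaw": 0},{"dx": 0,"dy": 0,"dz": -20,"yaw": 0},{"dx": 0,"dy": 0,"dz": 0,"yaw": 0}]}}

```text
t: 13.52
eef_pos: [456.3, -319.4, -2.4]
tcp_rot: [-3.137, 0.003, 0.256]
ft_force: [-0.3, 0.1, 0.1]
opening: 0.531
```

>>> {"op": "drive_tool", "data": {"commands": [{"dx": 0,"dy": 0,"dz": -10,"yaw": 0},{"dx": 0,"dy": 0,"dz": -6,"yaw": 0},{"dx": 0,"dy": 0,"dz": 0,"yaw": 0},{"dx": 0,"dy": 0,"dz": 0,"yaw": 0}]}}

```text
t: 13.85
eef_pos: [457.7, -322.0, -14.7]
tcp_rot: [3.141, -0.0, 0.255]
ft_force: [0.1, 0.5, 0.3]
opening: 0.528
```

```bash
python3 -c "
from ov import *
ov('g2',x=325,yy=230,w=120,hh=110,k=5.4,gap=26,dz=33,g=1.6)"
```

```text
13.85 [ 457.73805732 -321.95572447  -14.72637479] [ 3.14100048e+00 -3.40805194e-04  2.54584692e-01] [0.08041809 0.48695929 0.26036161] 0.5284124327641732
```

View pics/g2.png

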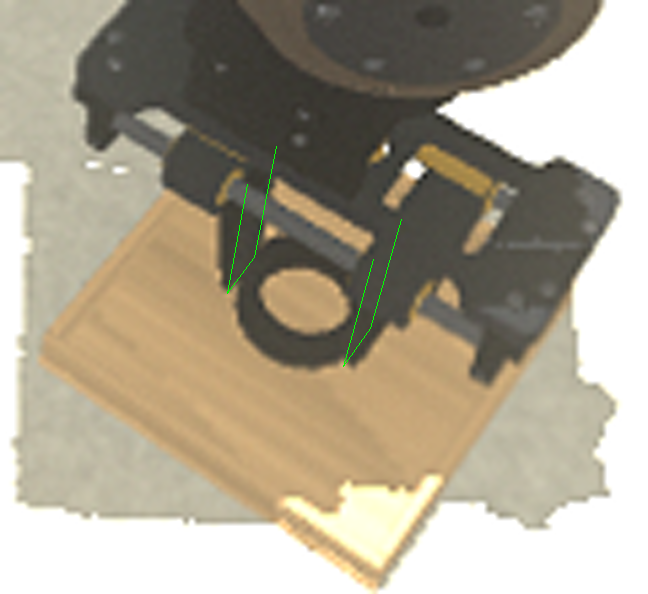

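>>> {"op": "drive_tool", "data": {"commands": [{"dx": -6,"dy": -6,"dz": -3,"yaw": 0},{"dx": 0,"dy": 0,"dz": -3,"yaw": 0},{"dx": 0,"dy": 0,"dz": -2,"yaw": 0},{"dx": 0,"dy": 0,"dz": 0,"yaw": 0},{"dx": 0,"dy": 0,"dz": 0,"yaw": 0}]}}

```text
t: 14.32
eef_pos: [451.3, -328.0, -23.4]
tcp_rot: [-3.141, 0.0, 0.254]
ft_force: [-0.4, 0.1, -0.3]
opening: 0.528
```

>>> {"op": "drive_tool", "data": {"commands": [{"dx": 0,"dy": 0,"dz": -2,"yaw": 0},{"dx": 0,"dy": 0,"dz": 0,"yaw": 0},{"dx": 0,"dy": 0,"dz": 0,"yaw": 0}]}}

```text
t: 14.57
eef_pos: [451.4, -327.9, -25.3]
tcp_rot: [-3.141, 0.0, 0.254]
ft_force: [0.3, -0.3, 0.6]
opening: 0.528
```

```bash
python3 -c "
from ov import *
ov('g3',x=350,yy=255,w=65,hh=60,k=9,gap=26,dz=33,g=1.8)"
```

```text
14.5667 [ 451.42300351 -327.88944918  -25.33597045] [-3.14149991e+00  1.36939514e-04  2.54430278e-01] [ 0.3211158  -0.34268976  0.56900839] 0.5277346104637413
```

View pics/g3.png

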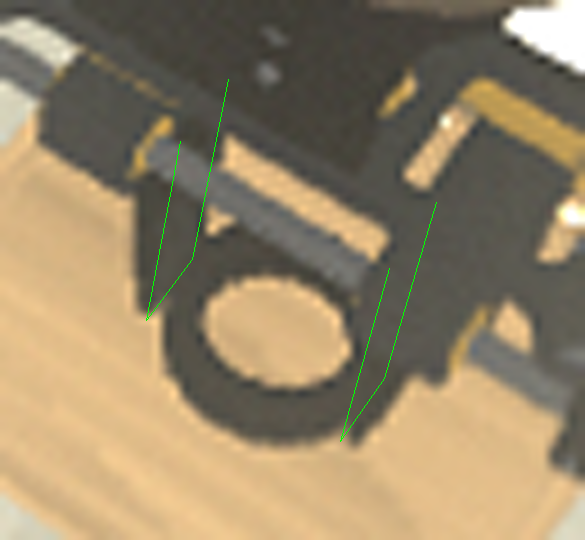

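Nearly down. Small steps until contact is felt.

>>> {"op": "drive_tool", "data": {"commands": [{"dx": 0,"dy": 0,"dz": -1,"yaw": 0},{"dx": 0,"dy": 0,"dz": 0,"yaw": 0}]}}

```text
t: 14.78
eef_pos: [451.4, -327.9, -26.3]
tcp_rot: [3.142, 0.0, 0.254]
ft_force: [-0.3, 0.1, -1.5]
opening: 0.527
```

>>> {"op": "drive_tool", "data": {"commands": [{"dx": 0,"dy": 0,"dz": -0.8,"yaw": 0},{"dx": 0,"dy": 0,"dz": 0,"yaw": 0}]}}

```text
t: 14.95
eef_pos: [451.4, -328.0, -27.1]
tcp_rot: [3.142, 0.0, 0.254]
ft_force: [-0.9, 0.1, 0.2]
opening: 0.529
```

>>> {"op": "drive_tool", "data": {"commands": [{"dx": 0,"dy": 0,"dz": -0.8,"yaw": 0},{"dx": 0,"dy": 0,"dz": 0,"yaw": 0}]}}

```text
t: 15.12
eef_pos: [451.5, -328.0, -27.2]
tcp_rot: [3.141, -0.0, 0.254]
ft_force: [-1.8, 1.6, 9.0]
opening: 0.527
```

>>> {"op": "drive_tool", "data": {"commands": [{"dx": 0,"dy": 0,"dz": 0,"yaw": 0},{"dx": 0,"dy": 0,"dz": 0,"yaw": 0},{"dx": 0,"dy": 0,"dz": 0,"yaw": 0},{"dx": 0,"dy": 0,"dz": 0,"yaw": 0},{"dx": 0,"dy": 0,"dz": 0,"yaw": 0}], "grip": 0.8}}

```text
t: 15.53
eef_pos: [451.4, -327.9, -27.9]
tcp_rot: [-3.142, 0.0, 0.254]
ft_force: [-0.3, -0.0, -1.4]
opening: 0.782
```

>>> {"op": "drive_tool", "data": {"commands": [{"dx": 0,"dy": 0,"dz": 6,"yaw": 0},{"dx": 0,"dy": 0,"dz": 12,"yaw": 0},{"dx": 0,"dy": 0,"dz": 25,"yaw": 0},{"dx": 0,"dy": 0,"dz": 40,"yaw": 0},{"dx": 0,"dy": 0,"dz": 40,"yaw": 0}]}}

```text
t: 15.95
eef_pos: [450.8, -327.4, 96.2]
tcp_rot: [-3.14, 0.001, 0.254]
ft_force: [0.5, -0.5, -0.6]
opening: 0.801
```

>>> {"op": "drive_tool", "data": {"commands": [{"dx": 0,"dy": 0,"dz": 40,"yaw": 0},{"dx": 0,"dy": 0,"dz": 40,"yaw": 0},{"dx": 0,"dy": 30,"dz": 20,"yaw": 0},{"dx": 0,"dy": 38,"dz": 0,"yaw": 0},{"dx": 0,"dy": 38,"dz": 0,"yaw": 0}]}}

```text
t: 16.37
eef_pos: [451.4, -221.4, 196.9]
tcp_rot: [3.139, -0.002, 0.253]
ft_force: [0.8, -0.3, -0.1]
opening: 0.799
```

>>> {"op": "drive_tool", "data": {"commands": [{"dx": 0,"dy": 38,"dz": 0,"yaw": 0},{"dx": 0,"dy": 38,"dz": 0,"yaw": 0},{"dx": 0,"dy": 20,"dz": 0,"yaw": 0},{"dx": 0,"dy": 0,"dz": 0,"yaw": 0}]}}

```text
t: 16.7
eef_pos: [450.8, -122.7, 195.8]
tcp_rot: [-3.141, -0.0, 0.257]
ft_force: [0.6, 0.3, -0.2]
opening: 0.8
```

```bash
python3 - <<'E'
from h import *
s=env.state();print(s["t"],s["eef_pos"],s["ft_force"],s["opening"])
for n in("top","side"): 
    save(n,f"pics/h_{n}.png")
    for q in ("ring","square"): print(n,q,[(round(r["conf"],2),np.round(onz(n,r["pixel"],5 if q=="ring" else 30)).tolist()) for r in env.place_of(q,n)])
E
```

```text
16.7 [ 450.82509515 -122.66730401  195.83344926] [ 0.61729608  0.34088345 -0.1839078 ] 0.8004171571847116
top ring [(0.74, [444.0, -338.0, 5.0])]
top square [(0.73, [551.0, 114.0, 30.0])]
side ring [(0.89, [457.0, -330.0, 5.0])]
side square [(0.51, [541.0, 120.0, 30.0])]
```

View pics/h_side.png

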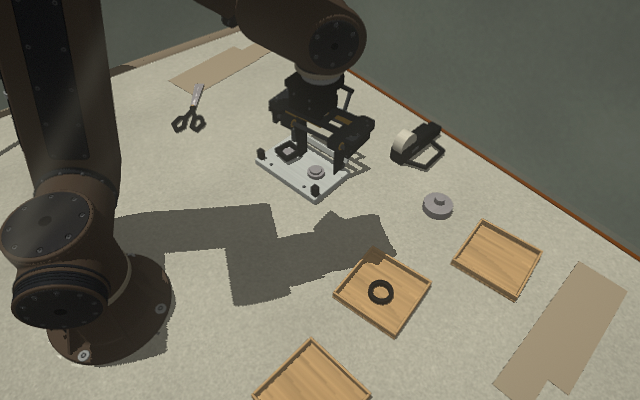

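View pics/h_top.png

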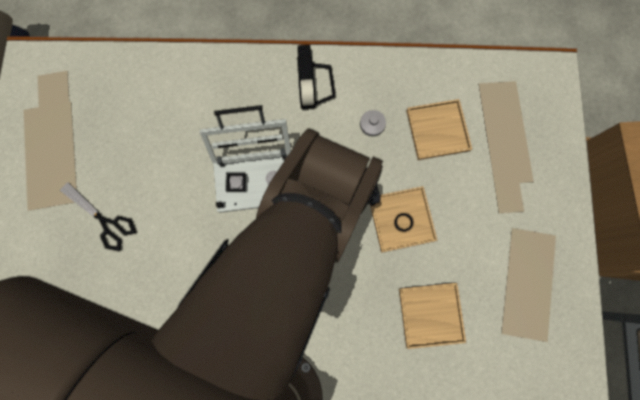

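```bash
python3 -c "
from cell import env
print(env.job_done(), env.state()['t'])"
```

```text
the job is handed in; nothing more can be done
the job is handed in; nothing more can be done
```

The job is handed in, at about 16.7 s of the 64 s allowed. The lid is open past vertical and stays there without support. The ring is in the leftmost of the three look-alike trays, and the square is still on its seat. No verdict came back.

- **Lid:** The gripper had the pull bar close to the fingertips and slid off it near vertical. The closed fingers then rested on top of the bar, and I pushed the lid the rest of the way over. The highest tool force reading was about 32 N, within the limits.
- **Ring:** I lowered it until I felt contact (9 N) at the height worked out from its seat, and only then opened the gripper. Both cameras show it lying near the middle of the tray. The robot is touching nothing.
- **Disagreement, height:** In the side picture the fingertips sat about 33 mm higher than the tool position reported by the robot. I set heights from the pictures and from contact.
- **Disagreement, position:** In the last check, the two cameras placed the ring about 15 mm apart. Both positions are well inside the tray.

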